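Close up the blade-and-pin station

ROBOT

A 6-joint arm with a two-finger parallel gripper is mounted at the origin on the work surface. World frame = base frame: x ahead of the robot, y to its left, z up, the work surface at z = 0. Lengths are in mm, angles in rad, forces in N, time in s.
With the tool pointing down it reaches from about 275 to 1000 mm from the base axis. Payload 8.4 kg.
Tool frame: the origin (TCP) lies on the centre line of the jaws, within the pads' length; the fingertips stand tips_ahead ahead of it and the grasp point (between the pads) lies 2 mm behind it (tips_ahead is the distance from the TCP to the fingertips, in mm); y points along the fingers, z is the direction in which the jaws open and shut, and the axes are right-handed (so a half turn about y gives the same grasp; the last joint's range is limited). The gripper opens to 85 mm and grips with 20 to 120 N. Pads are 22 mm wide; open, the fingers measure 114 mm over their backs; the gripper's body (76 mm by 85 mm) begins 54 mm behind the grasp point. The pads swing forward as they close: fully open they stand 13 mm farther back than shut.
Start: joints at [1.317, 0.353, 1.633, -0, 1.155, -0.002], TCP at [155.716, 605.294, 248.281] pointing down, gripper open.
Joint ranges: [-2.63, 2.63], [-0.92, 2.1], [0.06, 2.66], [-1.3, 4.44], [0, 2.69], [-3.02, 3.02]. Speed limits (rad/s): [2.22, 2.22, 2.79, 3.14, 3.14, 3.14].

INTERFACE

Orientations are given as a rotation vector (axis times angle).
In Python, from workcell import * gives the robot as it stands.
- The arm moves only by the shell command python3 -m handwheel 'ROWS' [OPENING] [FORCE]. ROWS is JSON, a list of rows, each an object of numbers: "dx", "dy", "dz": the shift along the world's x, y, z in cm; "spin": the turn about the world's z in degrees. A call has 1 to 10 rows; each row shifts and turns the pose as measured when the row begins; what a row does not reach is not made up. A row lasts 1/10 s, in which the tool goes at most 50 mm and 8.59 degrees, less where a joint would pass 70% of its speed; a pose out of reach is approached as far as the arm can. A call with a gripper value outside its range is refused whole. OPENING is the closure, from 0 (fully open) to 1 (shut), set as the call begins (- or left out, the last holds). The fingers move at their own pace and stop on an object; FORCE is the grip in N (left out, the last holds). Time passes only in rows, so rows that do not move let the fingers close. It gives the time, the measured TCP pose, the force and the opening at its end, in the units of the state.
- observe(): the state, without advancing time (a new reading comes with each control period).
- camera(name): name is "scene" or "top"; returns a dict with "pixels" (400x640x3 uint8, red, green, blue), "depth" (400x640 float32, mm along the optical axis (not along the pixel's ray), 0 where there is no reading), "vertical_fov" (degrees; the focal length in pixels is half the picture's height over the tangent of half this angle, whatever the lens; pixels are square), "cx", "cy" (the principal point, pixels), "extrinsics" (4x4, takes a point from camera to world coordinates). Camera axes: x right, y down, z forward; pixel columns grow to the right and rows downward; lengths in mm; the calibration is good to about 2 mm. A picture is of the moment at which its call begins.
- close_job(): hands the job in, once; it reports no verdict.
The state is a dict: "time_s": time; "q": joint angles; "qvel": joint speeds; "joint_efforts": joint torques, N m; "position": TCP position; "ee_rot": TCP orientation; "force": force on the tool from outside, world axes, zero at the start; "moment": the same for the moment, N m; "width": opening from 0.0 (shut) to 1.0 (fully open).
Only numpy, scipy, OpenCV 4.12 (cv2) and the standard library are available. Lean on these libraries where they do the work, as an engineer would, in place of code of your own. Each camera call takes 0.05 s, during which the arm holds its last target.

TASK

Class is over: close up the blade-and-pin station on the cutting mat. Put every loose lid that is lying out onto a pot of its own size and press each one fully home, then lower the cover plate onto the station's two pins and press it fully home too, and last of all turn the lock knob clockwise until it clicks past its detent. Lids may be missing (that pot then stays open); leave the other things on the table where they are.

Things in the scene. Friction and masses are not known exactly. Their poses are not given: they have to be found in the camera images.
- station: grey steel station, fixed. Origin: on the table under the middle of its four pots; x away from the robot at yaw 0, y left, z up. Deck 160 (x) by 232 mm (y), 30 mm high. Pots at x, y = +-40 mm: big at +x, small at -x. Cheek walls with a pin each at y = +-107 mm (see pin points). The lock knob is at x = -128 mm on a deck extension 110 mm wide
- pin_l (a point): point of the station's left (+y) pin, 126 mm above the table: steel, 10 mm thick, tapered, on top of a cheek wall 18 mm thick, 150 mm long (station x), 100 mm high. Just inside each cheek is a black rubber support strip, 107 mm high and 11 mm wide; both slide down together, and stay, when the cover is pressed
- pin_r (a point): point of the station's right (-y) pin, 126 mm above the table: steel, 10 mm thick, tapered, on top of a cheek wall 18 mm thick, 150 mm long (station x), 100 mm high. Just inside each cheek is a black rubber support strip, 107 mm high and 11 mm wide; both slide down together, and stay, when the cover is pressed
- pot_big_l (a point): centre of the rim of the big pot left (+y) far (+x); level with the rim, 55 mm above the table. Round neck 58 mm across, takes either big lid. A stiff black rubber seal ring round the neck holds a lid 7 mm proud (lid origin 50 mm above the table); pressed with 11 N or more it slides down, and stays, until the lid is home on the rim (lid origin at 43 mm)
- pot_big_r (a point): centre of the rim of the big pot right (-y) far (+x); level with the rim, 55 mm above the table. Round neck 58 mm across, takes either big lid. A stiff black rubber seal ring round the neck holds a lid 7 mm proud (lid origin 50 mm above the table); pressed with 11 N or more it slides down, and stays, until the lid is home on the rim (lid origin at 43 mm)
- pot_small_l (a point): centre of the rim of the small pot left (+y) near (-x); level with the rim, 55 mm above the table. Round neck 42 mm across, takes either small lid. A stiff black rubber seal ring round the neck holds a lid 7 mm proud (lid origin 50 mm above the table); pressed with 11 N or more it slides down, and stays, until the lid is home on the rim (lid origin at 43 mm)
- pot_small_r (a point): centre of the rim of the small pot right (-y) near (-x); level with the rim, 55 mm above the table. Round neck 42 mm across, takes either small lid. A stiff black rubber seal ring round the neck holds a lid 7 mm proud (lid origin 50 mm above the table); pressed with 11 N or more it slides down, and stays, until the lid is home on the rim (lid origin at 43 mm)
- lid_big1: loose big steel press-on lid, 71 mm across, about 60 g, right way up; None if absent. Origin: centre of the skirt's lower edge, z up. Skirt 12 mm deep, open below, 63 mm wide inside; flat top at 16 mm; in its middle a round aluminium grip 26 mm across from 16 to 42 mm. Fits both pots of its size, any way round
- lid_big2: loose big steel press-on lid, 71 mm across, about 60 g, right way up; None if absent. Origin: centre of the skirt's lower edge, z up. Skirt 12 mm deep, open below, 63 mm wide inside; flat top at 16 mm; in its middle a round aluminium grip 26 mm across from 16 to 42 mm. Fits both pots of its size, any way round
- lid_small1: loose small steel press-on lid, 55 mm across, about 60 g, right way up; None if absent. Origin: centre of the skirt's lower edge, z up. Skirt 12 mm deep, open below, 47 mm wide inside; flat top at 16 mm; in its middle a round aluminium grip 26 mm across from 16 to 42 mm. Fits both pots of its size, any way round
- lid_small2: loose small steel press-on lid, 55 mm across, about 60 g, right way up; None if absent. Origin: centre of the skirt's lower edge, z up. Skirt 12 mm deep, open below, 47 mm wide inside; flat top at 16 mm; in its middle a round aluminium grip 26 mm across from 16 to 42 mm. Fits both pots of its size, any way round
- cover: loose aluminium plate 150 (x) by 244 (y) by 6 mm, 280 g. Origin: centre of underside, z up. 16 mm square holes at y = +-107 mm. Bar handle in the middle, 20 wide (x), 80 long (y), up to 40 mm above the underside. Goes on either way round, x along station x, holes over pins. Underside 107 mm above the table when just laid on; some 10 N on the handle's middle slides it home on the cheeks at 100 mm
- lock (a joint): lock knob's angle, rad: 0 unlocked, grows clockwise seen from above, stops at 0 and 1.1. A spring detent in the middle (0.55, some 0.08 N m): let go before it, it springs back to 0; past it, it snaps on to 1.1 = locked, and stays
- lock_grip (a point): point on the lock knob's vertical axis at gripping height (69 mm above the table), turns with the knob. The knob is a black bar 46 mm long (this point's x), 14 mm wide (y), 51 to 79 mm above the table, on a 48 mm disc; at 0 the bar points along station x
- glue: white glue bottle, 64 mm across, 170 mm tall; bystander, origin under its centre
- foam1: white foam-board block 50 x 60 x 35 mm; bystander, origin under its centre
- foam2: white foam-board cube, 50 mm; bystander, origin under its centre
- ruler: steel ruler 30 x 160 x 4 mm lying flat; bystander
- tape: roll of brown tape, 72 mm across, 24 mm high; bystander
- mug: white mug, 76 mm across, 90 mm tall; bystander
- marker: black marker pen, 14 mm thick, 130 to 145 mm long, lying; bystander
Things that resemble listed ones, but are neither listed nor needed, are in the scene too. What is shaped like the lid_small2 but green is not meant.

How it is judged (in metres and radians):
On the way, in this order (a step that is already met when the one before it is completed fails the run):
1. every lid present is pressed fully home on a pot of its size ((horizontal distance between lid_big1 and pot_big_l below 0.008 m or horizontal distance between lid_big1 and pot_big_r below 0.008 m) and z of lid_big1 in the frame of station between 0.038 and 0.046 m and angle between each of lid_big1, lid_big2, lid_small1, lid_small2's own z axis and vertical below 0.1 rad and (horizontal distance between lid_big2 and pot_big_l below 0.008 m or horizontal distance between lid_big2 and pot_big_r below 0.008 m) and z of lid_big2 in the frame of station between 0.038 and 0.046 m and (horizontal distance between lid_small1 and pot_small_l below 0.008 m or horizontal distance between lid_small1 and pot_small_r below 0.008 m) and z of lid_small1 in the frame of station between 0.038 and 0.046 m and (horizontal distance between lid_small2 and pot_small_l below 0.008 m or horizontal distance between lid_small2 and pot_small_r below 0.008 m) and z of lid_small2 in the frame of station between 0.038 and 0.046 m), for 0.2 s.
2. the cover plate is on the pins and pressed fully home (x of cover in the frame of station between -0.01 and 0.01 m and y of cover in the frame of station between -0.01 and 0.01 m and z of cover in the frame of station between 0.0967 and 0.1033 m and angle between cover's own z axis and vertical below 0.06 rad), for 0.2 s.
3. the lock knob has been turned past its detent (value of joint lock above 0.9 rad), for 0.2 s.
At the end, for the whole second after the job is handed in: every lid present sits on a pot of its size, centred within 8 mm, level and within 3 mm of fully home (7 mm proud is not home); the cover is on its pins, level and within 3.3 mm of fully home; the lock stands beyond 0.9 rad; all at rest (all of step 1 and all of step 2 and value of joint lock above 0.9 rad and linear speed of cover below 0.02 m/s); the robot touches nothing.
It fails at once if a bystander (glue bottle, foam block, foam cube, ruler, tape, mug or marker) is moved more than 6 cm (distance of any of glue, foam1, foam2, ruler, tape, mug, marker from where it was at the start of the episode above 0.06 m).
Of lid_big1, lid_big2, lid_small1, lid_small2 only 2 to 4 are there at a start; the rules pass over those that are not, and their reading is None.
At some moment in a run one of lid_big1, lid_big2, lid_small1, lid_small2, cover may be knocked a few centimetres aside while the robot is not near it.
It also fails if it takes over 210 s, if anything falls off the work surface, if the arm or the gripper's body presses on something with over 40 N, if the wrist force passes 120 N, or if a joint passes its speed limit or range.

## Working session

There is one attempt and no reset: what is moved stays moved. The work goes in short steps, Python scripts to look and compute and a shell command to move; the robot and the scene stay as the last step left them, time stands still between calls to the robot, and variables do not carry over. Pictures are saved under pics/ and viewed, and the job is handed in when it is done.

```bash
mkdir -p pics; ls; cat > h.py <<'E'
from workcell import *
import numpy as np, cv2
def snap(name,fn):
    c=camera(name); cv2.imwrite('pics/'+fn,cv2.cvtColor(c['pixels'],cv2.COLOR_RGB2BGR)); np.savez('/tmp/'+name+'.npz',**{k:c[k] for k in c}); return c
def world(c):
    d=c['depth'].astype(float); f=200/np.tan(np.radians(float(c['vertical_fov']))/2)
    v,u=np.mgrid[:400,:640]
    P=np.stack([(u-c['cx'])/f*d,(v-c['cy'])/f*d,d],-1)
    E=np.array(c['extrinsics']); return P@E[:3,:3].T+E[:3,3]
E
python3 - <<'E'
from h import *
print(observe())
for n in('top','scene'):
    c=snap(n,n+'0.png'); print(n,c['vertical_fov'],c['cx'],c['cy'],np.round(c['extrinsics'],3))
E
```

```text
pics
{'time_s': 0.0, 'q': array([ 1.31657852e+00,  3.53659572e-01,  1.63413839e+00,  3.15794243e-05,
        1.15519525e+00, -2.43668765e-03]), 'qvel': array([ 0.00055558, -0.00045632,  0.0012239 ,  0.00092984, -0.00081319,
       -0.00159162]), 'joint_efforts': array([ 1.80521431e-03, -6.05228519e+01, -3.42083967e+01,  3.30432522e-04,
        8.89875664e-03, -6.81780733e-06]), 'position': array([155.60473884, 604.85112375, 247.55270894]), 'ee_rot': array([-1.56312996,  0.19786527, -0.19753796]), 'force': array([-0.20496594,  0.35909147,  0.54032238]), 'moment': array([ 0.02983751, -0.01417776, -0.02946563]), 'width': 0.9928193834564295}
top 57.782935513260135 315.81400388516886 195.07144441515246 [[-2.900000e-02 -9.900000e-01  1.350000e-01  3.910690e+02]
 [-9.990000e-01  2.700000e-02 -1.800000e-02 -1.251800e+01]
 [ 1.400000e-02 -1.350000e-01 -9.910000e-01  1.093166e+03]
 [ 0.000000e+00  0.000000e+00  0.000000e+00  1.000000e+00]]
scene 57.23247594847951 320.40491421665797 193.55066872923294 [[ 8.08000e-01  3.67000e-01 -4.60000e-01  9.48560e+02]
 [ 5.88000e-01 -4.81000e-01  6.50000e-01 -6.37136e+02]
 [ 1.70000e-02 -7.96000e-01 -6.05000e-01  6.72591e+02]
 [ 0.00000e+00  0.00000e+00  0.00000e+00  1.00000e+00]]
```

View pics/top0.png

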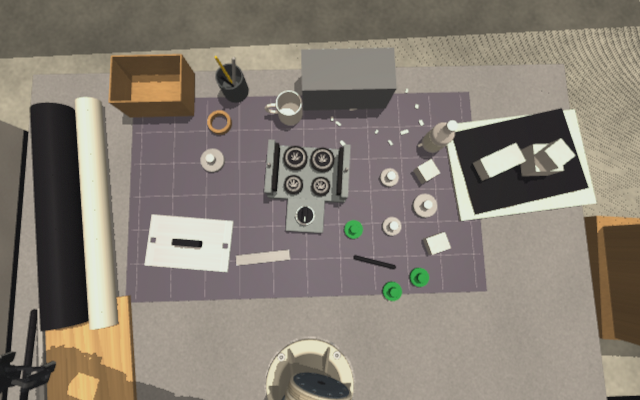

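View pics/scene0.png

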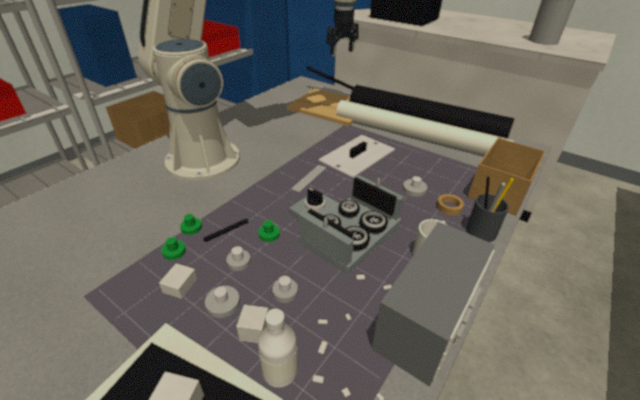

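Four lids are present: in the top view, big ones at (212,160) and (425,206), small ones at (390,178) and (392,226). The station is at (308,175), the cover at (188,243) and the knob at (305,215). Green lids are decoys. Next I'll measure these.

```bash
cat > meas.py <<'E'
from h import *
def raysat(c,uv,z):
    f=200/np.tan(np.radians(float(c['vertical_fov']))/2); E=np.array(c['extrinsics'])
    uv=np.atleast_2d(uv).astype(float)
    d=np.c_[(uv[:,0]-c['cx'])/f,(uv[:,1]-c['cy'])/f,np.ones(len(uv))]@E[:3,:3].T
    o=E[:3,3]; return o+d*((z-o[2])/d[:,2])[:,None]
def lids(c,W,box=None):
    out=[]
    px=c['pixels'].astype(int)
    sat=px.max(-1)-px.min(-1)
    grip=(W[...,2]>34)&(W[...,2]<50)
    n,l,s,ce=cv2.connectedComponentsWithStats(grip.astype(np.uint8))
    for i in range(1,n):
        if s[i,4]<15: continue
        m=l==i; P=W[m]
        ext=np.ptp(P[:,:2],axis=0)
        print(n and i,s[i,4],'uv',ce[i].round(1),'mean',P.mean(0).round(1),'mid',((P.max(0)+P.min(0))/2).round(1),'ext',ext.round(0),'rgb',px[m].mean(0).round(0))
E
python3 - <<'E'
from meas import *
for n in('top','scene'):
    c=dict(np.load(f'/tmp/{n}.npz')); W=world(c); print(n); lids(c,W)
    if n=='top':
        tab=W[260:290,150:230]; print('table z',np.median(W[275:290,200:240,2]))
        for (u,v) in [(296,157),(322,159),(293,184),(320,186),(305,215),(268,165),(346,170),(187,243)]: print(u,v,W[v,u].round(1))
E
python3 - <<'E'
import cv2
a=cv2.imread('pics/top0.png')
cv2.imwrite('pics/st.png',cv2.resize(a[130:240,250:370],None,fx=5,fy=5,interpolation=cv2.INTER_CUBIC))
cv2.imwrite('pics/rt.png',cv2.resize(a[150:310,340:460],None,fx=3.7,fy=3.7,interpolation=cv2.INTER_CUBIC))
cv2.imwrite('pics/lf.png',cv2.resize(a[130:290,130:260],None,fx=3.7,fy=3.7,interpolation=cv2.INTER_CUBIC))
E
```

```text
top
2 219 uv [141.8  75.1] mean [917.3 486.9  42.1] mid [887.1 457.   42. ] ext [102. 167.] rgb [86. 66. 43.]
3 213 uv [168.3 103.5] mean [825.1 404.2  42.2] mid [867.7 440.   42. ] ext [140. 200.] rgb [86. 66. 44.]
9 58 uv [235.9  94.8] mean [848.1 201.6  41.4] mid [859.7 207.2  41.9] ext [43. 70.] rgb [42. 42. 41.]
11 968 uv [105.7 213.7] mean [501.3 575.6  42.9] mid [514.5 577.7  42. ] ext [654.  84.] rgb [169. 158. 135.]
12 47 uv [287.9 100.6] mean [825.6  44.5  42. ] mid [818.7  43.   41.8] ext [28. 64.] rgb [113. 106.  95.]
14 165 uv [346.1 104.5] mean [ 809.1 -131.7   42. ] mid [ 809. -129.   42.] ext [  4. 256.] rgb [57. 55. 54.]
15 436 uv [ 80.3 217.6] mean [491.5 647.1  43.3] mid [506.3 649.4  42. ] ext [616.  76.] rgb [26. 25. 25.]
17 46 uv [290.8 118.5] mean [768.9  36.9  42.2] mid [774.8  40.4  41.9] ext [29. 70.] rgb [111. 103.  92.]
18 42 uv [429.2 144.6] mean [ 677.5 -375.8   42.6] mid [ 686.3 -385.7   41.7] ext [51. 45.] rgb [105.  98.  85.]
19 233 uv [295.8 156.1] mean [651.6  24.1  46.2] mid [653.5  22.   44.8] ext [58. 57.] rgb [79. 74. 71.]
20 15 uv [285.7 151.5]
[... 7898 characters left out ...]
gb [173. 166. 152.]
73 121 uv [220.1 292.2] mean [ 501.8 -361.    40.7] mid [ 500.3 -359.9   39.6] ext [25. 25.] rgb [175. 168. 154.]
74 495 uv [252.  319.9] mean [ 604.9 -371.3   47.2] mid [ 601.7 -367.    42.1] ext [66. 65.] rgb [175. 167. 149.]
75 31 uv [461.1 328.1] mean [ 937.7 -136.9   36.1] mid [ 937.6 -138.6   41.6] ext [ 8. 29.] rgb [147. 142. 129.]
78 345 uv [405.5 356.8] mean [ 875.7 -259.    41.9] mid [ 872.6 -252.6   42. ] ext [123.  18.] rgb [74. 74. 68.]
86 157 uv [279.4 373.1] mean [ 713.8 -416.1   41.5] mid [ 702.7 -406.8   42. ] ext [52. 47.] rgb [146. 139. 117.]
89 47 uv [198.  393.5] mean [ 629.  -521.6   42.4] mid [ 629.5 -522.2   41.9] ext [ 9. 19.] rgb [100.  95.  83.]
```

View pics/st.png

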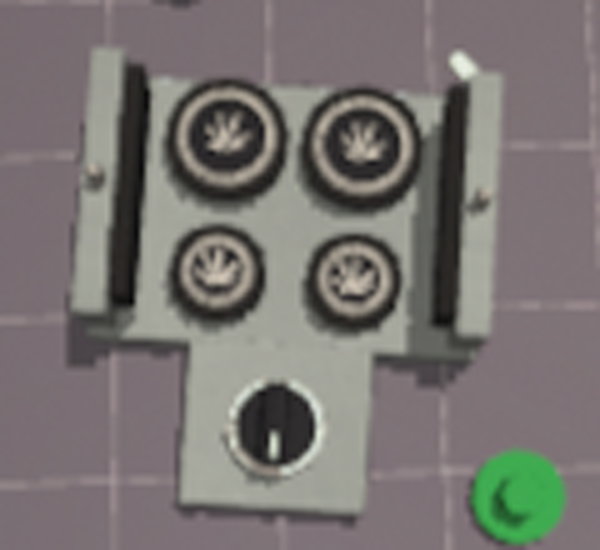

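View pics/rt.png

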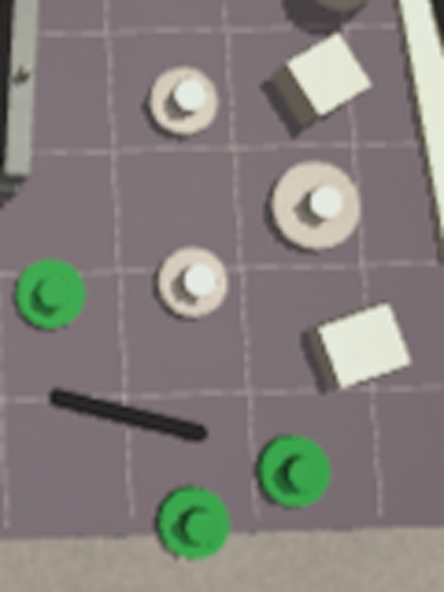

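View pics/lf.png

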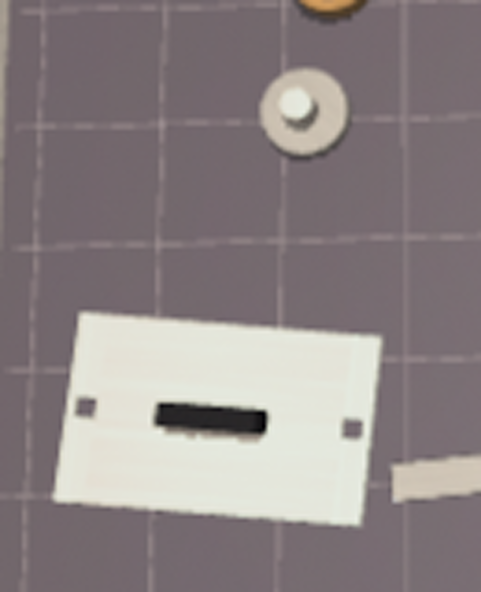

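```bash
cat >> meas.py <<'E'
from scipy.optimize import least_squares
POTS=np.array([[40,40],[40,-40],[-40,40],[-40,-40]]); RAD=[29,29,21,21]
def station(c,W,g=(605,-5,-0.1),verb=True):
    # cheek tops z 95-104 , pins, deck z 27-33: fit via edges of cheek tops
    p=np.array(g,float)
    for it in range(6):
        R=np.array([[np.cos(p[2]),-np.sin(p[2])],[np.sin(p[2]),np.cos(p[2])]])
        L=(W[...,:2]-p[:2])@R
        z=W[...,2]
        src=[];dst=[]
        rep=[]
        for (x,y),r in zip(POTS,RAD):
            m=(np.hypot(L[...,0]-x,L[...,1]-y)<r+8)&(z>53)&(z<58)
            P=L[m][:,:2]
            # circle center by least squares with outer extent: use minEnclosing-like centroid of hull
            (cx,cy),rr=cv2.minEnclosingCircle(P.astype(np.float32))
            mc=(P.max(0)+P.min(0))/2
            rep.append((len(P),np.round([cx-x,cy-y,rr],1),np.round(mc-[x,y],1)))
            src.append([x,y]); dst.append(mc)
        for s in(1,-1):
            m=(abs(L[...,0])<85)&(abs(L[...,1]-107*s)<14)&(z>97)&(z<103)
            P=L[m][:,:2]; mc=(np.percentile(P,99,axis=0)+np.percentile(P,1,axis=0))/2
            rep.append((len(P),np.round(mc-[0,107*s],1),np.round(np.ptp(P,axis=0),0)))
            src.append([0,107*s]);dst.append(mc)
        src=np.array(src,float);dst=np.array(dst)
        f=lambda q:(np.c_[src[:,0]-q[2]*src[:,1],src[:,1]+q[2]*src[:,0]]+q[:2]-dst).ravel()
        q=least_squares(f,[0,0,0]).x
        p[:2]+=R@q[:2]; p[2]+=q[2]
    if verb:
        print('station',p.round(3)); 
        for r in rep: print(r)
        print('res',f(q).reshape(-1,2).round(1).tolist())
    return p
E
python3 - <<'E'
from meas import *
for n in('top','scene'):
    c=dict(np.load(f'/tmp/{n}.npz')); W=world(c); print(n); p=station(c,W)
    m=(W[...,2]>104)&(W[...,2]<130)&(abs(W[...,0]-600)<100)&(abs(W[...,1])<140)
    P=W[m]; print(len(P)); 
    for s in(1,-1):
        Q=P[(P[:,1]+5)*s>105] ; 
        k=Q[Q[:,2]>118]; print('pin',s,len(k),k.mean(0).round(1) if len(k) else '')
    m=(W[...,2]>76)&(W[...,2]<84)&(np.hypot(W[...,0]-475,W[...,1])<60); Q=W[m]; print('knob',len(Q),Q.mean(0).round(1),cv2.minAreaRect(Q[:,:2].astype(np.float32)))
E
```

```text
top
station [ 6.0226e+02 -8.8110e+00 -1.0100e-01]
(61, array([-2.9, -1. , 31.3]), array([-2.2, -2.5]))
(58, array([-1.1, -2.1, 30.4]), array([0.4, 0.3]))
(49, array([ 2.7,  2.2, 23.5]), array([1.5, 2.9]))
(41, array([-2.7, -1.4, 23.7]), array([-0.6, -1.7]))
(310, array([-0.1,  0.2]), array([149.,  20.]))
(307, array([1. , 0.7]), array([150.,  20.]))
res [[2.2, 2.5], [-0.4, -0.3], [-1.5, -2.9], [0.6, 1.7], [0.1, -0.2], [-1.0, -0.7]]
376
pin 1 3 [612.7 100.5 122. ]
pin -1 9 [ 592.9 -114.8  122.9]
knob 75 [475.8   2.8  78.6] ((475.4062805175781, 2.3363356590270996), (14.082701683044434, 42.45054626464844), 88.4303207397461)
scene
station [ 6.06176e+02 -8.70800e+00 -1.02000e-01]
(80, array([-1.1, -0.3, 29.7]), array([-0.3, -2.6]))
(56, array([-1.4, -2.8, 29.5]), array([0.2, 0.2]))
(47, array([ 0.1, -4.3, 20.7]), array([ 0.7, -4.5]))
(19, array([ 0.9,  5. , 17.6]), array([0.9, 8.8]))
(142, array([-1.9, -1.1]), array([151.,  24.]))
(432, array([ 0.4, -0.7]), array([152.,  25.]))
res [[0.3, 2.6], [-0.2, -0.2], [-0.7, 4.5], [-0.9, -8.8], [1.9, 1.1], [-0.4, 0.7]]
433
pin 1 0 
pin -1 15 [ 596.9 -118.8  122. ]
knob 59 [4.795e+02 1.000e-01 7.880e+01] ((478.8899230957031, 1.3997421264648438), (15.529959678649902, 43.62721252441406), 85.44031524658203)
```

```bash
cat >> meas.py <<'E'
from scipy.optimize import minimize
from scipy.ndimage import map_coordinates, gaussian_filter
def proj(c,P):
    f=200/np.tan(np.radians(float(c['vertical_fov']))/2); E=np.array(c['extrinsics'])
    q=(np.atleast_2d(P)-E[:3,3])@E[:3,:3]
    return np.c_[f*q[:,0]/q[:,2]+c['cx'],f*q[:,1]/q[:,2]+c['cy']]
A=np.linspace(0,2*np.pi,72,endpoint=False)
def ringI(c,G,x,y,z,r):
    uv=proj(c,np.c_[x+r*np.cos(A),y+r*np.sin(A),np.full(72,z)])
    return map_coordinates(G,[uv[:,1],uv[:,0]],order=1)
def gray(c): return gaussian_filter(c['pixels'].astype(float).mean(-1),0.5)
def circ(c,x,y,z,r,w=2.5,sign=1,R=8):
    # brute + refine circle with bright inside (sign=1)
    G=gray(c)
    def s(p):
        a=ringI(c,G,p[0],p[1],z,r-w); b=ringI(c,G,p[0],p[1],z,r+w)
        return -np.mean(np.clip(sign*(a-b),-60,60))
    g=[(s((x+i,y+j)),x+i,y+j) for i in np.arange(-R,R+.1,1) for j in np.arange(-R,R+.1,1)]
    b=min(g); m=minimize(s,b[1:],method='Nelder-Mead',options=dict(xatol=.02,fatol=1e-3)); return m.x,m.fun
def stfit(c,p0,verb=True):
    G=gray(c)
    def s(p):
        t=0; C,S=np.cos(p[2]),np.sin(p[2])
        for (x,y),r in zip(POTS,RAD):
            X,Y=p[0]+C*x-S*y,p[1]+S*x+C*y
            t+=np.mean(np.clip(ringI(c,G,X,Y,55,r-2)-ringI(c,G,X,Y,55,r+2),-60,60))
        return -t
    m=minimize(s,p0,method='Nelder-Mead',options=dict(initial_simplex=[p0,np.add(p0,[5,0,0]),np.add(p0,[0,5,0]),np.add(p0,[0,0,.05])],xatol=.01,fatol=1e-3))
    if verb: print('stfit',m.x.round(3),m.fun.round(1))
    return m.x
LIDS={'big1':(653,280),'big2':(497,-357),'sm1':(586,-255),'sm2':(438,-253)}
def lidfit(c,W,x,y,R=25):
    m=(np.hypot(W[...,0]-x,W[...,1]-y)<R)&(W[...,2]>38.5)&(W[...,2]<45)
    P=W[m]; return P.mean(0)
E
python3 - <<'E'
from meas import *
for n in('top','scene'):
    c=dict(np.load(f'/tmp/{n}.npz')); W=world(c); print(n)
    p=stfit(c,[603,-8,-.1]) if n=='top' else stfit(c,[606,-9,-.1])
    R=np.array([[np.cos(p[2]),-np.sin(p[2])],[np.sin(p[2]),np.cos(p[2])]])
    for q,r in zip(POTS,RAD):
        P=R@q+p[:2]; print('pot',P.round(1),'indiv',[np.round(k,1) for k in circ(c,*P,55,r,2,R=4)])
    print('pins',(R@[0,107]+p[:2]).round(1),(R@[0,-107]+p[:2]).round(1),'knob',(R@[-128,0]+p[:2]).round(1))
    for k,(x,y) in LIDS.items():
        r=35.5 if 'b' in k else 27.5
        print(k,lidfit(c,W,x,y).round(1),'grip',[np.round(a,1) for a in circ(c,x,y,42,13,1.5)],'rim12',[np.round(a,1) for a in circ(c,x,y,14,r,2.5)])
E
```

```text
top
stfit [ 6.03677e+02 -9.34300e+00 -9.00000e-02] -238.4
pot [647.1  26.9] indiv [array([647.1,  27. ]), np.float64(-59.3)]
pot [639.9 -52.8] indiv [array([639.9, -52.7]), np.float64(-59.6)]
pot [567.4  34.1] indiv [array([567.4,  33.7]), np.float64(-59.8)]
pot [560.2 -45.6] indiv [array([560.2, -45.5]), np.float64(-59.7)]
pins [613.3  97.2] [ 594.1 -115.9] knob [476.2   2.2]
big1 [653.4 280.7  41.4] grip [array([655.3, 279.8]), np.float64(-30.5)] rim12 [array([655.9, 280.7]), np.float64(-55.0)]
big2 [ 497.4 -358.2   41.5] grip [array([ 498.4, -358.9]), np.float64(-28.6)] rim12 [array([ 499.3, -359.9]), np.float64(-56.1)]
sm1 [ 586.  -254.5   41.7] grip [array([ 587.4, -256.2]), np.float64(-28.4)] rim12 [array([ 588.2, -256.6]), np.float64(-56.4)]
sm2 [ 438.3 -254.    41.4] grip [array([ 439.8, -255.1]), np.float64(-26.7)] rim12 [array([ 439.7, -255.6]), np.float64(-57.7)]
scene
stfit [ 6.08123e+02 -1.42730e+01 -8.20000e-02] -99.8
pot [651.3  22.3] indiv [array([650.9,  21.5]), np.float64(-34.7)]
pot [644.7 -57.4] indiv [array([644.4, -56.6]), np.float64(-24.5)]
pot [571.5  28.9] indiv [array([572.2,  27.9]), np.float64(-32.5)]
pot [565.  -50.9] indiv [array([565.6, -50.6]), np.float64(-10.4)]
pins [616.9  92.4] [ 599.4 -120.9] knob [480.5  -3.8]
big1 [656.8 276.3  42.2] grip [array([655.6, 280.2]), np.float64(-19.7)] rim12 [array([653.4, 284.1]), np.float64(-21.5)]
big2 [ 500.9 -360.5   41.2] grip [array([ 499.6, -359.8]), np.float64(-22.4)] rim12 [array([ 498.5, -359.1]), np.float64(-39.7)]
sm1 [ 589.4 -257.9   41.7] grip [array([ 588.4, -256.7]), np.float64(-28.3)] rim12 [array([ 586.1, -254.8]), np.float64(-34.4)]
sm2 [ 442.  -256.5   41.5] grip [array([ 440.1, -255.7]), np.float64(-28.2)] rim12 [array([ 438.4, -254.4]), np.float64(-29.7)]
```

```bash
python3 - <<'E'
import workcell; print([ (k,v) for k,v in vars(workcell).items() if not k.startswith('__')])
from scipy.spatial.transform import Rotation as R
o=workcell.observe(); print(R.from_rotvec(o['ee_rot']).as_matrix().round(3), {k:v for k,v in o.items() if k not in('q','qvel')})
E
python3 -m handwheel --help | head -20
```

```text
[('camera', <function make.<locals>.drawn_camera at 0x7f485cbc80e0>), ('close_job', <function connect.<locals>.done at 0x7f485cb3b740>), ('observe', <function make.<locals>.<lambda> at 0x7f485cbc85e0>), ('MotionError', <class 'workcell.MotionError'>), ('tips_ahead', 17.0)]
[[ 0.968 -0.     0.249]
 [-0.249 -0.001  0.968]
 [ 0.    -1.    -0.001]] {'time_s': 0.1, 'joint_efforts': array([-2.83870777e-04, -6.06355047e+01, -3.42817426e+01,  9.71629902e-05,
        4.04867227e-03, -1.66079229e-05]), 'position': array([155.61541546, 604.88497037, 247.62908304]), 'ee_rot': array([-1.56300587,  0.19783781, -0.19760627]), 'force': array([ 0.0283368 ,  0.3301173 , -0.09583898]), 'moment': array([-0.07386815, -0.00477842, -0.0211999 ]), 'width': 1.0045883553112884}invalid input: not JSON, or not a number
```

```bash
python3 -m handwheel '[{"dx":4,"dy":-2.6,"spin":-8.1},{"dx":4,"dy":-2.6,"spin":-8.1},{"dx":4,"dy":-2.6,"spin":-8.1},{"dx":4,"dy":-2.6,"spin":-8.1},{"dx":4,"dy":-2.6,"spin":-8.1},{"dx":4,"dy":-2.6,"spin":-8.1},{"dx":4,"dy":-2.6,"spin":-8.1},{"dx":4,"dy":-2.6,"spin":-8.1},{"dx":4,"dy":-2.6,"spin":-8.1},{"dx":4,"dy":-2.6,"spin":-8.1}]' 0 40
cat > st.py <<'E'
from workcell import *
import numpy as np,sys
from scipy.spatial.transform import Rotation as R
o=observe(); z=R.from_rotvec(o['ee_rot']).as_matrix()[:,2]
print('t',round(o['time_s'],2),'pos',o['position'].round(1),'yaw',np.degrees(np.arctan2(z[1],z[0])).round(1),'F',o['force'].round(1),'w',round(o['width'],3),'q',o['q'].round(2))
if len(sys.argv)>2:
    t=np.array([float(a) for a in sys.argv[1:]]); p=o['position']
    print('go cm',((t-p[:len(t)])/10).round(2))
E
python3 st.py 655 280 248
```

```text
t 0.1 pos [155.6 604.9 247.6] yaw 75.6 F [ 0.   0.3 -0.1] w 1.005 q [ 1.32  0.35  1.63 -0.    1.16 -0.  ]
go cm [ 4.994e+01 -3.249e+01  4.000e-02]$[0]: bad value
```

```bash
python3 -m handwheel '[{"dx":4,"dy":-2.6,"dz":0,"spin":-8}]' 0 40; python3 st.py
```

```text
time_s: 0.2
position: [192.9, 580.9, 247.3]
ee_rot: [-1.55, 0.306, -0.303]
force: [1.3, 0.6, 0.9]
width: 0.995
t 0.2 pos [192.9 580.9 247.3] yaw 67.8 F [1.3 0.6 0.9] w 0.995 q [1.25 0.33 1.66 0.   1.14 0.06]
```

```bash
python3 -m handwheel '[{"dx":4.1,"dy":-2.7,"dz":0,"spin":-8.2},{"dx":4.1,"dy":-2.7,"dz":0,"spin":-8.2},{"dx":4.1,"dy":-2.7,"dz":0,"spin":-8.2},{"dx":4.1,"dy":-2.7,"dz":0,"spin":-8.2},{"dx":4.1,"dy":-2.7,"dz":0,"spin":-8.2},{"dx":4.1,"dy":-2.7,"dz":0,"spin":-8.2},{"dx":4.1,"dy":-2.7,"dz":0,"spin":-8.2},{"dx":4.1,"dy":-2.7,"dz":0,"spin":-8.2},{"dx":4.1,"dy":-2.7,"dz":0,"spin":-8},{"dx":4.1,"dy":-2.7,"dz":0,"spin":0}]' >/dev/null; python3 st.py 655 280 120
```

```text
t 1.2 pos [608.1 301.5 244.1] yaw -8.9 F [ 0.2  0.5 -0.3] w 1.004 q [0.46 0.44 1.51 0.   1.19 0.61]
go cm [  4.69  -2.15 -12.41]
```

```bash
python3 -m handwheel '[{"dx":2.3,"dy":-1.1,"dz":-4,"spin":3.5},{"dx":2.3,"dy":-1.1,"dz":-4.5,"spin":0},{"dx":0,"dy":0,"dz":-4,"spin":0},{"dx":0,"dy":0,"dz":0,"spin":0}]' >/dev/null; python3 st.py 655 280 80
```

```text
t 1.6 pos [661.2 272.7 116.4] yaw -5.7 F [-0.4 -1.3 -0.7] w 1.005 q [0.39 0.62 1.52 0.   1.   0.49]
go cm [-0.62  0.73 -3.64]
```

```bash
python3 - <<'E'
from h import *
c=snap('scene','s1.png')
cv2.imwrite('pics/s1c.png',cv2.resize(cv2.imread('pics/s1.png')[100:240,340:500],None,fx=4,fy=4))
E
```

```text
(no output)
```

View pics/s1c.png

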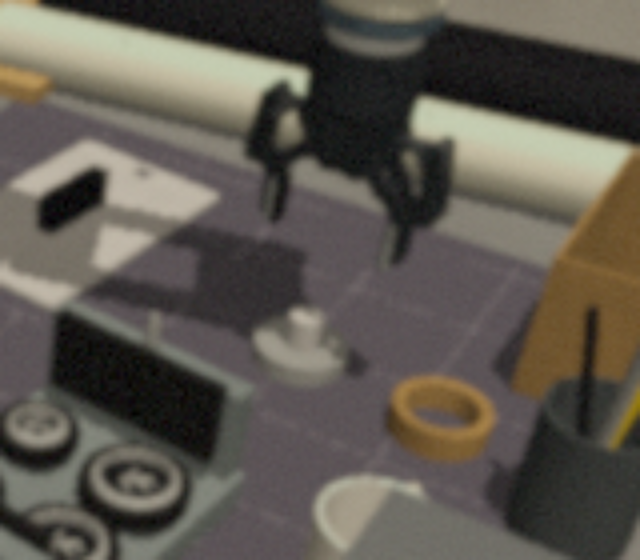

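The jaws open along x just above big lid 1, at crop (300,345). Next I'll descend.

```bash
python3 -m handwheel '[{"dx":-0.6,"dy":0.7,"dz":0,"spin":0.5},{"dx":0,"dy":0,"dz":-3,"spin":0},{"dx":0,"dy":0,"dz":0,"spin":0}]' >/dev/null; python3 st.py 655 280 37
```

```text
t 1.95 pos [658.2 284.1  96.5] yaw -5.1 F [-1.1 -0.5  0.3] w 1.002 q [0.4  0.64 1.53 0.   0.96 0.49]
go cm [-0.32 -0.41 -5.95]
```

```bash
python3 -m handwheel '[{"dx":-0.3,"dy":-0.4,"dz":-2,"spin":0},{"dx":0,"dy":0,"dz":-1,"spin":0},{"dx":0,"dy":0,"dz":0,"spin":0}]' >/dev/null; python3 st.py 655 280 37;python3 -m handwheel '[{"dx":0,"dy":0,"dz":0,"spin":0}]' >/dev/null; python3 st.py 655 280 37
```

```text
t 2.25 pos [657.8 284.6  75.1] yaw -4.9 F [ 0.4  0.9 -0.2] w 1.002 q [0.41 0.66 1.55 0.   0.91 0.49]
go cm [-0.28 -0.46 -3.81]
t 2.35 pos [658.4 285.4  77.1] yaw -4.9 F [ 0.2 -0.5  0.4] w 1.001 q [0.41 0.66 1.55 0.   0.91 0.49]
go cm [-0.34 -0.54 -4.01]
```

```bash
python3 -m handwheel '[{"dx":-0.3,"dy":-0.5,"dz":0,"spin":0}]' >/dev/null; python3 st.py 655 280 37;python3 -m handwheel '[{"dx":0,"dy":0,"dz":-1,"spin":0}]' >/dev/null; python3 st.py 655 280 37;python3 -m handwheel '[{"dx":0,"dy":0,"dz":0,"spin":0}]' >/dev/null; python3 st.py 655 280 37;python3 st.py 655 280 37
```

```text
t 2.45 pos [656.3 281.4  78.8] yaw -4.8 F [0.2 0.5 0.6] w 0.998 q [0.4  0.65 1.56 0.   0.9  0.48]
go cm [-0.13 -0.14 -4.18]
t 2.55 pos [657.4 281.4  70.9] yaw -4.9 F [0.9 0.7 0.9] w 1.001 q [0.4  0.66 1.56 0.   0.89 0.48]
go cm [-0.24 -0.14 -3.39]
t 2.65 pos [656.7 281.   69.9] yaw -4.9 F [-0.2 -0.3 -0.5] w 1.0 q [0.4  0.66 1.57 0.   0.89 0.48]
go cm [-0.17 -0.1  -3.29]
t 2.65 pos [656.7 281.   69.9] yaw -4.9 F [-0.2 -0.3 -0.5] w 1.0 q [0.4  0.66 1.57 0.   0.89 0.48]
go cm [-0.17 -0.1  -3.29]
```

```bash
python3 -m handwheel '[{"dx":-0.2,"dy":-0.1,"dz":-2,"spin":0},{"dx":0,"dy":0,"dz":-1.0,"spin":0}]' >/dev/null; python3 st.py 655 280 36;python3 -m handwheel '[{"dx":0,"dy":0,"dz":0,"spin":0}]' >/dev/null; python3 st.py 655 280 36
```

```text
t 2.85 pos [655.9 280.3  40.8] yaw -4.9 F [ 0.6 -0.1 -1.1] w 1.002 q [0.4  0.69 1.58 0.   0.84 0.48]
go cm [-0.09 -0.03 -0.48]
t 2.95 pos [655.4 279.9  39.6] yaw -4.9 F [ 0.1 -0.5  0.2] w 1.002 q [0.4  0.7  1.58 0.   0.84 0.48]
go cm [-0.04  0.01 -0.36]
```

```bash
python3 -m handwheel '[{"dx":0,"dy":0,"dz":-0.4,"spin":0},{"dx":0,"dy":0,"dz":0,"spin":0}]' >/dev/null; python3 st.py 655 280 36; python3 -m handwheel '[{"dx":0,"dy":0,"dz":0,"spin":0},{"dx":0,"dy":0,"dz":0,"spin":0},{"dx":0,"dy":0,"dz":0,"spin":0},{"dx":0,"dy":0,"dz":0,"spin":0},{"dx":0,"dy":0,"dz":0,"spin":0},{"dx":0,"dy":0,"dz":0,"spin":0}]' 1 40 >/dev/null; python3 st.py 655 280 36
```

```text
t 3.15 pos [655.6 280.   35.5] yaw -4.9 F [-0.5  0.5  0.2] w 0.999 q [0.4  0.7  1.58 0.   0.83 0.48]
go cm [-0.06  0.    0.05]
t 3.75 pos [656.8 280.5  37.7] yaw -4.9 F [-0.1  0.5 -0.1] w 0.286 q [0.4  0.7  1.58 0.   0.83 0.48]
go cm [-0.18 -0.05 -0.17]
```

```bash
python3 - <<'E'
from meas import *
c=snap('top','t1.png')
cv2.imwrite('pics/t1c.png',cv2.resize(cv2.imread('pics/t1.png')[110:210,160:280],None,fx=5,fy=5))
print(circ(c,655,280,14,35.5,2.5))
c=snap('scene','s2.png')
cv2.imwrite('pics/s2c.png',cv2.resize(cv2.imread('pics/s2.png')[120:230,360:480],None,fx=4,fy=4))
print(circ(c,655,280,14,35.5,2.5))
E
python3 st.py
```

```text
(array([657.73548408, 280.70434233]), np.float64(-19.07776515158982))
(array([656.9651529 , 280.92664679]), np.float64(-16.647295272022063))
t 3.85 pos [656.9 280.6  37.6] yaw -4.9 F [-1.1 -0.4  0.1] w 0.286 q [0.4  0.7  1.58 0.   0.83 0.48]
```

View pics/t1c.png

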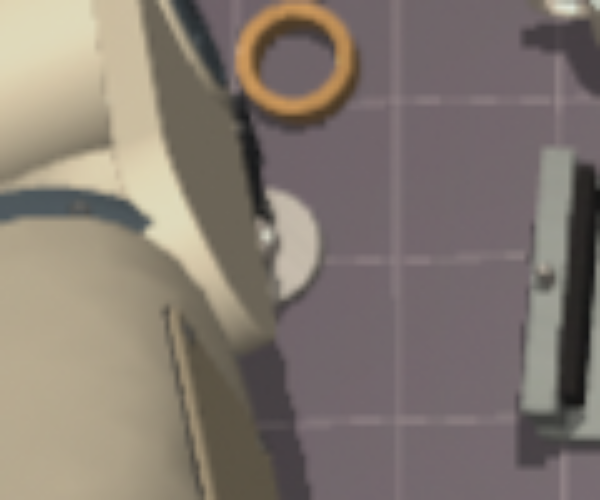

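View pics/s2c.png

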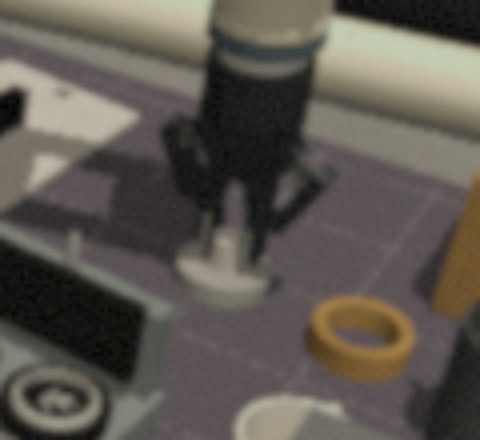

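```bash
python3 -m handwheel '[{"dx":0,"dy":0,"dz":4,"spin":0},{"dx":0,"dy":0,"dz":5,"spin":0},{"dx":0,"dy":0,"dz":5,"spin":0},{"dx":0,"dy":-2,"dz":3,"spin":0},{"dx":0,"dy":-4.5,"dz":0,"spin":0},{"dx":0,"dy":-4.5,"dz":0,"spin":0},{"dx":0,"dy":-4.5,"dz":0,"spin":0},{"dx":0,"dy":-4.5,"dz":0,"spin":0},{"dx":0,"dy":-2.5,"dz":0,"spin":0},{"dx":0,"dy":0,"dz":0,"spin":0}]' 1 70 >/dev/null; python3 st.py 647 27 110
```

```text
t 4.85 pos [653.8  48.3 213.3] yaw -4.7 F [ 0.6  0.2 -0.4] w 0.279 q [0.07 0.42 1.62 0.01 1.07 0.14]
go cm [ -0.68  -2.13 -10.33]
```

```bash
python3 -m handwheel '[{"dx":-0.6,"dy":-2.1,"dz":-3,"spin":-0.4},{"dx":0,"dy":0,"dz":-3,"spin":0},{"dx":0,"dy":0,"dz":-1,"spin":0},{"dx":0,"dy":0,"dz":0,"spin":0}]' >/dev/null; python3 st.py 647 27 110
```

```text
t 5.25 pos [648.6  27.8 142.7] yaw -5.2 F [ 0.5  0.1 -0.3] w 0.277 q [0.03 0.48 1.69 0.02 0.93 0.11]
go cm [-0.16 -0.08 -3.27]
```

```bash
python3 -m handwheel '[{"dx":-0.1,"dy":-0.1,"dz":-2,"spin":0},{"dx":0,"dy":0,"dz":-1,"spin":0},{"dx":0,"dy":0,"dz":0,"spin":0}]' >/dev/null; python3 st.py 647 27 95; python3 - <<'E'
from meas import *
c=snap('top','t2.png')
cv2.imwrite('pics/t2c.png',cv2.resize(cv2.imread('pics/t2.png')[120:230,250:370],None,fx=5,fy=5))
c=snap('scene','s3.png')
cv2.imwrite('pics/s3c.png',cv2.resize(cv2.imread('pics/s3.png')[130:280,290:450],None,fx=4,fy=4))
E
```

```text
t 5.55 pos [649.6  29.3 114.8] yaw -5.1 F [-0.4  0.8 -0.9] w 0.277 q [0.04 0.52 1.71 0.02 0.88 0.11]
go cm [-0.26 -0.23 -1.98]
```

View pics/s3c.png

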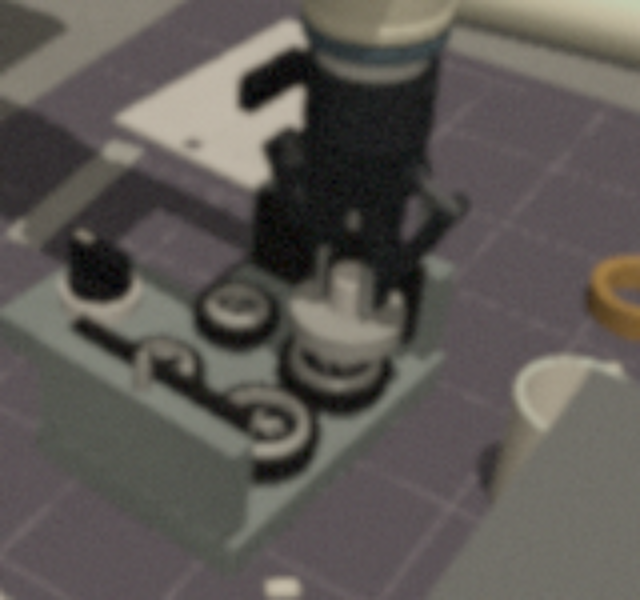

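View pics/t2c.png

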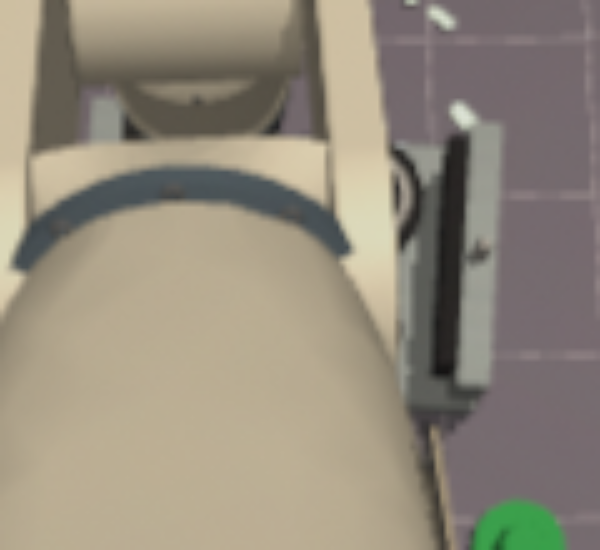

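```bash
python3 -m handwheel '[{"dx":-0.3,"dy":-0.2,"dz":0,"spin":0},{"dx":0,"dy":0,"dz":-1,"spin":0}]' >/dev/null; python3 st.py 647 27 95; python3 -m handwheel '[{"dx":0,"dy":0,"dz":0,"spin":0}]' >/dev/null; python3 st.py 647 27 95;
```

```text
t 5.85 pos [649.1  27.5 108.7] yaw -5.0 F [ 0.2  0.1 -0.7] w 0.276 q [0.03 0.52 1.72 0.02 0.86 0.11]
go cm [-0.21 -0.05 -1.37]
t 5.95 pos [648.4  27.4 107.9] yaw -5.0 F [-1.2  1.  -0.8] w 0.276 q [0.03 0.52 1.72 0.02 0.86 0.11]
go cm [-0.14 -0.04 -1.29]
```

```bash
python3 -m handwheel '[{"dx":-0.2,"dy":-0.1,"dz":-0.5,"spin":0},{"dx":-0.1,"dy":0,"dz":-0.7,"spin":0}]' >/dev/null; python3 st.py 647 27 90; python3 -m handwheel '[{"dx":0,"dy":0,"dz":0,"spin":0}]' >/dev/null; python3 st.py 647 27 90;
```

```text
t 6.15 pos [646.1  26.2  96.3] yaw -5.0 F [ 0.7  0.2 -1.6] w 0.275 q [0.03 0.54 1.73 0.02 0.83 0.11]
go cm [ 0.09  0.08 -0.63]
t 6.25 pos [645.2  26.2  95. ] yaw -5.0 F [-0.1  1.2 -1.2] w 0.274 q [0.03 0.54 1.73 0.02 0.83 0.11]
go cm [ 0.18  0.08 -0.5 ]
```

```bash
python3 -m handwheel '[{"dx":0.2,"dy":0.1,"dz":-0.3,"spin":0}]' >/dev/null; python3 st.py 647 27 90; python3 -m handwheel '[{"dx":0,"dy":0,"dz":-0.5,"spin":0}]' >/dev/null; python3 st.py 647 27 88;python3 -m handwheel '[{"dx":0,"dy":0,"dz":-0.5,"spin":0}]' >/dev/null; python3 st.py 647 27 88
```

```text
t 6.35 pos [647.2  27.1  92. ] yaw -5.1 F [-0.1 -0.3  0. ] w 0.274 q [0.03 0.54 1.73 0.02 0.83 0.11]
go cm [-0.02 -0.01 -0.2 ]
t 6.45 pos [647.8  27.2  87.1] yaw -5.1 F [-1.3  1.  12.9] w 0.28 q [0.03 0.55 1.73 0.02 0.82 0.11]
go cm [-0.08 -0.02  0.09]
t 6.55 pos [648.   27.3  82.6] yaw -5.1 F [-4.4 -0.6 13.2] w 0.283 q [0.03 0.56 1.73 0.02 0.81 0.11]
go cm [-0.1  -0.03  0.54]
```

```bash
for i in 1; do python3 -m handwheel '[{"dx":0,"dy":0,"dz":-0.4,"spin":0}]' >/dev/null; done; python3 st.py 647 27 80; python3 -m handwheel '[{"dx":0,"dy":0,"dz":-0.4,"spin":0}]' >/dev/null; python3 st.py 647 27 80
```

```text
t 6.65 pos [648.3  27.3  80.3] yaw -5.1 F [-17.6  -2.   53.4] w 0.278 q [0.03 0.56 1.73 0.02 0.81 0.11]
go cm [-0.13 -0.03 -0.03]
t 6.75 pos [648.3  27.2  80.2] yaw -5.0 F [-23.1  -1.6  65.4] w 0.28 q [0.03 0.56 1.73 0.02 0.81 0.11]
go cm [-0.13 -0.02 -0.02]
```

```bash
python3 -m handwheel '[{"dx":0,"dy":0,"dz":0.1,"spin":0},{"dx":0,"dy":0,"dz":0,"spin":0},{"dx":0,"dy":0,"dz":0,"spin":0},{"dx":0,"dy":0,"dz":0,"spin":0}]' 0.3 70 >/dev/null; python3 st.py; python3 -m handwheel '[{"dx":0,"dy":0,"dz":3,"spin":0},{"dx":0,"dy":0,"dz":4,"spin":0},{"dx":0,"dy":0,"dz":4,"spin":0},{"dx":-2,"dy":-4.4,"dz":2,"spin":0},{"dx":-2,"dy":-4.5,"dz":0,"spin":0},{"dx":-2,"dy":-4.5,"dz":0,"spin":0},{"dx":-2,"dy":-4.5,"dz":0,"spin":0},{"dx":-2,"dy":-4.5,"dz":0,"spin":0},{"dx":-2,"dy":-4.5,"dz":0,"spin":0},{"dx":-2,"dy":-4.5,"dz":0,"spin":0}]' 0 >/dev/null; python3 st.py; python3 - <<'E'
from meas import *
c=snap('top','t3.png'); W=world(c)
cv2.imwrite('pics/t3c.png',cv2.resize(cv2.imread('pics/t3.png')[120:320,150:480],None,fx=2.4,fy=2.4))
G=[(647,27)]
print('on pot',circ(c,647,27,85,13,1.5), circ(c,647,27,58,35.5,2.5))
m=(np.hypot(W[...,0]-647,W[...,1]-27)<25)&(W[...,2]>75)&(W[...,2]<95); print(m.sum(), W[m].mean(0) if m.sum() else '')
for k,(x,y) in LIDS.items():
    print(k,lidfit(c,W,x,y).round(1),[np.round(a,1) for a in circ(c,x,y,42,13,1.5)])
c=snap('scene','s4.png')
cv2.imwrite('pics/s4c.png',cv2.resize(cv2.imread('pics/s4.png')[130:380,190:500],None,fx=2.4,fy=2.4))
E
```

```text
t 7.15 pos [649.3  27.4  82.6] yaw -5.0 F [-0.   0.3  0.1] w 0.703 q [0.03 0.56 1.73 0.02 0.81 0.11]
t 8.15 pos [ 506.9 -286.2  211.4] yaw -4.5 F [-0.4 -0.1 -0.3] w 1.001 q [-0.54  0.31  1.78  0.04  1.02 -0.48]
on pot (array([648.93283012,  26.41895182]), np.float64(-29.3281684754712)) (array([649.41466952,  26.50629592]), np.float64(-47.17052575138087))
69 [646.34843657  27.25950322  84.7592795 ]
big1 [nan nan nan] [array([666.4, 279.8]), np.float64(-2.1)]
big2 [nan nan nan] [array([ 578.4, -369.6]), np.float64(-5.2)]
sm1 [ 586.1 -255.    41.7] [array([ 587.4, -256.2]), np.float64(-28.7)]
sm2 [ 438.2 -253.7   41.4] [array([ 428.6, -261.7]), np.float64(-15.2)]meas.py:84: RuntimeWarning: Mean of empty slice.
  P=W[m]; return P.mean(0)
  ret = um.true_divide(
```

View pics/t3c.png

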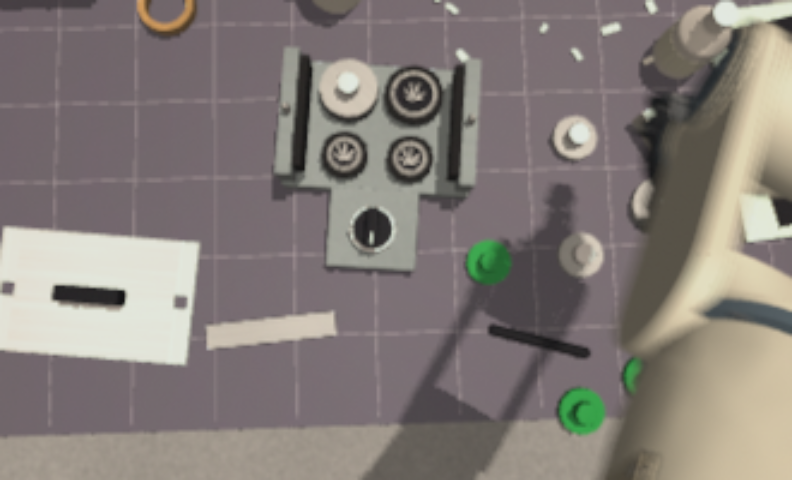

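View pics/s4c.png

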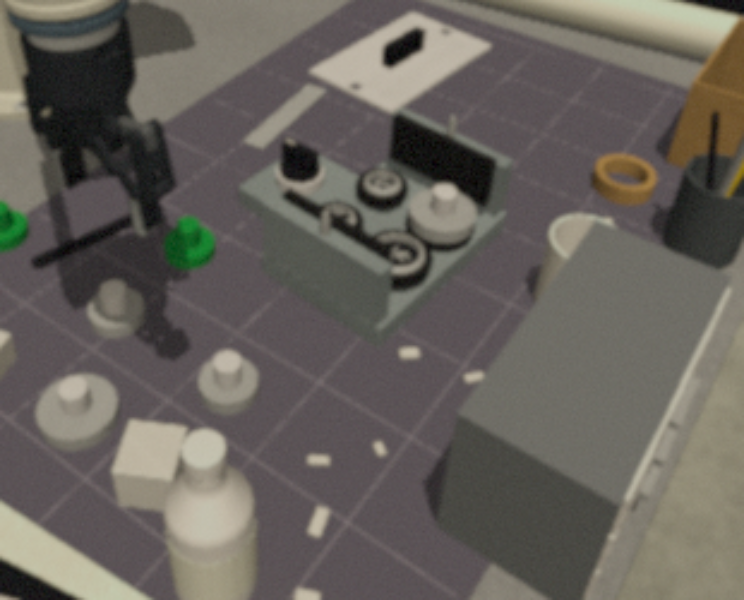

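```bash
python3 -m handwheel '[{"dx":-0.4,"dy":-3.5,"dz":-3,"spin":-0.5},{"dx":-0.4,"dy":-3.5,"dz":-4,"spin":0},{"dx":0,"dy":0,"dz":-4,"spin":0},{"dx":0,"dy":0,"dz":0,"spin":0}]' >/dev/null; python3 st.py 498.5 -358.5 36
```

```text
t 8.65 pos [ 498.  -361.3   99.8] yaw -5.4 F [-0.3  0.3  0.7] w 0.997 q [-0.65  0.5   1.79  0.05  0.83 -0.59]
go cm [ 0.05  0.28 -6.38]
```

```bash
python3 -m handwheel '[{"dx":0,"dy":0.2,"dz":-2.5,"spin":0},{"dx":0,"dy":0,"dz":-2,"spin":0},{"dx":0,"dy":0,"dz":0,"spin":0}]' >/dev/null; python3 st.py 498.5 -358.5 36
```

```text
t 8.95 pos [ 500.1 -358.3   56.3] yaw -5.4 F [-0.2  0.5 -0.1] w 1.002 q [-0.64  0.56  1.81  0.05  0.75 -0.59]
go cm [-0.16 -0.02 -2.03]
```

```bash
python3 -m handwheel '[{"dx":-0.2,"dy":0,"dz":-1,"spin":0},{"dx":0,"dy":0,"dz":-1,"spin":0},{"dx":0,"dy":0,"dz":0,"spin":0}]' >/dev/null; python3 st.py 498.5 -358.5 36
```

```text
t 9.25 pos [ 500.7 -358.2   39.2] yaw -5.3 F [-0.8  1.3  0.4] w 0.998 q [-0.64  0.58  1.82  0.06  0.71 -0.59]
go cm [-0.22 -0.03 -0.32]
```

```bash
python3 -m handwheel '[{"dx":-0.2,"dy":0,"dz":-0.4,"spin":0},{"dx":0,"dy":0,"dz":0,"spin":0}]' >/dev/null; python3 st.py 498.5 -358.5 36; python3 -m handwheel '[{"dx":0,"dy":0,"dz":0,"spin":0},{"dx":0,"dy":0,"dz":0,"spin":0},{"dx":0,"dy":0,"dz":0,"spin":0},{"dx":0,"dy":0,"dz":0,"spin":0},{"dx":0,"dy":0,"dz":0,"spin":0},{"dx":0,"dy":0,"dz":0,"spin":0}]' 1 60 >/dev/null; python3 st.py
```

```text
t 9.45 pos [ 499.2 -358.5   36. ] yaw -5.3 F [-0.7  0.2  0.1] w 1.0 q [-0.65  0.59  1.82  0.06  0.7  -0.6 ]
go cm [-0.07 -0.   -0.  ]
t 10.05 pos [ 499.5 -359.1   37.9] yaw -5.3 F [-0.7 -0.4 -0.5] w 0.279 q [-0.65  0.58  1.82  0.06  0.7  -0.6 ]
```

```bash
python3 -m handwheel '[{"dx":0,"dy":0,"dz":4,"spin":0},{"dx":0,"dy":0,"dz":4.5,"spin":0},{"dx":0,"dy":1,"dz":4,"spin":0},{"dx":1.7,"dy":4,"dz":2,"spin":0},{"dx":1.9,"dy":4.3,"dz":0,"spin":0},{"dx":1.9,"dy":4.3,"dz":0,"spin":0},{"dx":1.9,"dy":4.3,"dz":0,"spin":0},{"dx":1.9,"dy":4.3,"dz":0,"spin":0},{"dx":1.9,"dy":4.3,"dz":0,"spin":0},{"dx":0,"dy":0,"dz":0,"spin":0}]' >/dev/null; python3 st.py 640.5 -52.5 110
```

```text
t 11.05 pos [613.7 -84.5 188.9] yaw -5.6 F [ 0.2 -1.1 -0.7] w 0.28 q [-0.15  0.38  1.74  0.02  0.97 -0.06]
go cm [ 2.68  3.2  -7.89]
```

```bash
python3 -m handwheel '[{"dx":2.5,"dy":3,"dz":0,"spin":0.4},{"dx":0,"dy":0,"dz":-2,"spin":0},{"dx":0,"dy":0,"dz":-2,"spin":0},{"dx":0,"dy":0,"dz":0,"spin":0}]' >/dev/null; python3 st.py 640.5 -52.5 110
```

```text
t 11.45 pos [640.1 -51.4 148. ] yaw -5.0 F [ 0.4  0.2 -1. ] w 0.28 q [-0.09  0.46  1.72  0.02  0.91 -0.01]
go cm [ 0.04 -0.11 -3.8 ]
```

```bash
python3 -m handwheel '[{"dx":0,"dy":-0.1,"dz":-1.6,"spin":0},{"dx":0,"dy":0,"dz":-1.6,"spin":0},{"dx":0,"dy":0,"dz":-1,"spin":0},{"dx":0,"dy":0,"dz":0,"spin":0}]' >/dev/null; python3 st.py 640.5 -52.5 92
```

```text
t 11.85 pos [640.2 -53.9 105.7] yaw -5.0 F [-0.4  0.5 -0.7] w 0.283 q [-0.09  0.51  1.74  0.02  0.83 -0.02]
go cm [ 0.03  0.14 -1.37]
```

```bash
python3 -m handwheel '[{"dx":0,"dy":0.1,"dz":-0.6,"spin":0},{"dx":0,"dy":0.0,"dz":-0.6,"spin":0}]' >/dev/null; python3 st.py 640.5 -52.5 92;  python3 -m handwheel '[{"dx":0,"dy":0,"dz":-0.1,"spin":0}]' >/dev/null; python3 st.py 640.5 -52.5 90
```

```text
t 12.05 pos [641.1 -53.3  94.6] yaw -5.1 F [-0.1  0.2 -0.7] w 0.281 q [-0.09  0.53  1.75  0.02  0.81 -0.02]
go cm [-0.06  0.08 -0.26]
t 12.15 pos [641.  -53.3  93.2] yaw -5.1 F [-0.1 -0.5 -1.6] w 0.28 q [-0.09  0.53  1.75  0.02  0.8  -0.02]
go cm [-0.05  0.08 -0.32]
```

```bash
python3 -m handwheel '[{"dx":0,"dy":0.1,"dz":-0.3,"spin":0}]' >/dev/null; python3 st.py; python3 -m handwheel '[{"dx":0,"dy":0,"dz":-0.5,"spin":0}]' >/dev/null; python3 st.py ;python3 -m handwheel '[{"dx":0,"dy":0,"dz":-0.5,"spin":0}]' >/dev/null; python3 st.py
```

```text
t 12.25 pos [641.4 -52.3  90.4] yaw -5.1 F [-0.6 -0.2 -0.8] w 0.282 q [-0.09  0.53  1.75  0.02  0.8  -0.02]
t 12.35 pos [641.8 -52.2  86.1] yaw -5.1 F [-5.   0.7 12.3] w 0.285 q [-0.09  0.54  1.75  0.02  0.79 -0.02]
t 12.45 pos [641.9 -52.2  81.9] yaw -5.1 F [-4.3 -0.8 12.7] w 0.287 q [-0.09  0.54  1.75  0.02  0.78 -0.02]
```

```bash
python3 -m handwheel '[{"dx":0,"dy":0,"dz":-0.35,"spin":0}]' >/dev/null; python3 st.py
```

```text
t 12.55 pos [642.1 -52.2  80.3] yaw -5.0 F [-15.2  -0.   45.5] w 0.283 q [-0.09  0.55  1.76  0.02  0.78 -0.02]
```

```bash
python3 -m handwheel '[{"dx":0,"dy":0,"dz":0.1,"spin":0},{"dx":0,"dy":0,"dz":0,"spin":0},{"dx":0,"dy":0,"dz":0,"spin":0},{"dx":0,"dy":0,"dz":0,"spin":0}]' 0.3 70 >/dev/null; python3 st.py; python3 -m handwheel '[{"dx":0,"dy":0,"dz":3,"spin":0},{"dx":0,"dy":0,"dz":4,"spin":0},{"dx":0,"dy":0,"dz":4,"spin":0},{"dx":-1.1,"dy":-4.1,"dz":0,"spin":0},{"dx":-1.1,"dy":-4.1,"dz":0,"spin":0},{"dx":-1.1,"dy":-4.1,"dz":0,"spin":0},{"dx":-1.1,"dy":-4.1,"dz":0,"spin":0},{"dx":-0.8,"dy":-2,"dz":-2,"spin":0},{"dx":0,"dy":0,"dz":-3,"spin":0},{"dx":0,"dy":0,"dz":0,"spin":0}]' 0 60 >/dev/null; python3 st.py 587.5 -256 100; python3 - <<'E'
from meas import *
c=snap('top','t4.png'); W=world(c)
cv2.imwrite('pics/t4c.png',cv2.resize(cv2.imread('pics/t4.png')[120:320,150:480],None,fx=2.4,fy=2.4))
for x,y in((647,27),(640,-53)):
  m=(np.hypot(W[...,0]-x,W[...,1]-y)<25)&(W[...,2]>75)&(W[...,2]<95); print(m.sum(), W[m].mean(0) if m.sum() else '',circ(c,x,y,85,13,1.5))
c=snap('scene','s5.png')
print('sm1',circ(c,587.4,-256.2,42,13,1.5),'sm2',circ(c,439.8,-255.2,42,13,1.5))
cv2.imwrite('pics/s5c.png',cv2.resize(cv2.imread('pics/s5.png')[130:380,190:500],None,fx=2.4,fy=2.4))
E
```

```text
t 12.95 pos [642.9 -52.1  82.2] yaw -5.0 F [ 0.  -0.5  0.2] w 0.699 q [-0.09  0.54  1.75  0.02  0.78 -0.02]
t 13.95 pos [ 588.6 -242.6  144.9] yaw -4.9 F [-0.5 -0.3 -0.6] w 0.998 q [-0.41  0.45  1.74  0.04  0.89 -0.35]
go cm [-0.11 -1.34 -4.49]
68 [646.75078428  27.62189342  83.77164365] (array([648.93627681,  26.42029365]), np.float64(-29.459330347167413))
67 [640.70755689 -51.90854498  83.91130548] (array([642.61677112, -52.44509134]), np.float64(-27.97081700774038))
sm1 (array([ 588.26954294, -256.46081234]), np.float64(-32.989238676141426)) sm2 (array([ 440.10067709, -255.72387933]), np.float64(-27.946349404213766))
```

View pics/s5c.png

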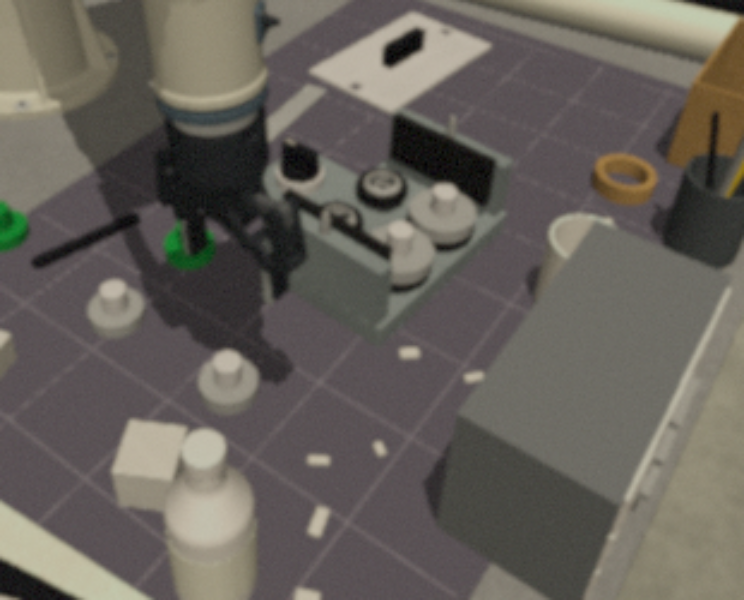

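```bash
python3 -m handwheel '[{"dx":-0.1,"dy":-1.4,"dz":-2,"spin":0},{"dx":0,"dy":0,"dz":-3,"spin":0},{"dx":0,"dy":0,"dz":-2,"spin":0},{"dx":0,"dy":0,"dz":0,"spin":0}]' >/dev/null; python3 st.py 588 -256 36
```

```text
t 14.45 pos [ 595.8 -256.1   84.2] yaw -4.6 F [-0.2  0.4 -0.1] w 0.998 q [-0.43  0.54  1.75  0.05  0.77 -0.38]
go cm [-0.78  0.01 -4.82]
```

```bash
python3 -m handwheel '[{"dx":-0.8,"dy":0,"dz":-1,"spin":-0.4},{"dx":0,"dy":0,"dz":-1,"spin":0},{"dx":0,"dy":0,"dz":-1,"spin":0},{"dx":0,"dy":0,"dz":0,"spin":0}]' >/dev/null; python3 st.py 588 -256 36
```

```text
t 14.85 pos [ 590.2 -255.7   56.9] yaw -4.9 F [0.1 0.5 0. ] w 1.001 q [-0.43  0.57  1.78  0.05  0.71 -0.38]
go cm [-0.22 -0.03 -2.09]
```

```bash
python3 -m handwheel '[{"dx":-0.3,"dy":0,"dz":-1,"spin":0},{"dx":0,"dy":0,"dz":-1,"spin":0},{"dx":0,"dy":0,"dz":-0.2,"spin":0},{"dx":0,"dy":0,"dz":0,"spin":0}]' >/dev/null; python3 st.py 588 -256 36
```

```text
t 15.25 pos [ 587.4 -255.9   33.4] yaw -4.9 F [ 0.2  1.3 -0.8] w 1.003 q [-0.43  0.6   1.79  0.05  0.66 -0.39]
go cm [ 0.06 -0.01  0.26]
```

```bash
python3 -m handwheel '[{"dx":0,"dy":0,"dz":0.25,"spin":0},{"dx":0,"dy":0,"dz":0,"spin":0}]' >/dev/null; python3 st.py 588 -256 36; python3 -m handwheel '[{"dx":0,"dy":0,"dz":0,"spin":0},{"dx":0,"dy":0,"dz":0,"spin":0},{"dx":0,"dy":0,"dz":0,"spin":0},{"dx":0,"dy":0,"dz":0,"spin":0},{"dx":0,"dy":0,"dz":0,"spin":0},{"dx":0,"dy":0,"dz":0,"spin":0}]' 1 60 >/dev/null; python3 st.py
```

```text
t 15.45 pos [ 587.5 -256.    36.1] yaw -4.9 F [ 0.3 -0.4  0.3] w 1.002 q [-0.43  0.6   1.79  0.05  0.67 -0.39]
go cm [ 0.05  0.   -0.01]
t 16.05 pos [ 588.  -256.3   38.1] yaw -4.9 F [-0.3  0.6 -0.5] w 0.284 q [-0.43  0.6   1.79  0.05  0.67 -0.39]
```

```bash
python3 -m handwheel '[{"dx":0,"dy":0,"dz":4,"spin":0},{"dx":0,"dy":0,"dz":4.5,"spin":0},{"dx":0,"dy":0,"dz":4.5,"spin":0},{"dx":-0.6,"dy":4,"dz":2,"spin":0},{"dx":-0.6,"dy":4.3,"dz":0,"spin":0},{"dx":-0.6,"dy":4.3,"dz":0,"spin":0},{"dx":-0.6,"dy":4.3,"dz":0,"spin":0},{"dx":-0.3,"dy":3,"dz":0,"spin":0},{"dx":0,"dy":0,"dz":0,"spin":0}]' >/dev/null; python3 st.py 560.7 -45.4 110
```

```text
t 16.95 pos [558.3 -51.5 193.8] yaw -5.1 F [-0.5 -1.1 -0.6] w 0.282 q [-0.1   0.27  1.89  0.01  0.89 -0.01]
go cm [ 0.24  0.61 -8.38]
```

```bash
python3 -m handwheel '[{"dx":0.2,"dy":0.6,"dz":-2,"spin":0},{"dx":0,"dy":0,"dz":-2.5,"spin":0},{"dx":0,"dy":0,"dz":-2,"spin":0},{"dx":0,"dy":0,"dz":0,"spin":0}]' >/dev/null; python3 st.py 560.7 -45.4 110
```

```text
t 17.35 pos [561.6 -45.7 128.3] yaw -4.9 F [-1.  -0.3 -0.3] w 0.283 q [-0.09  0.36  1.93  0.01  0.75 -0.01]
go cm [-0.09  0.03 -1.83]
```

```bash
python3 -m handwheel '[{"dx":-0.1,"dy":0,"dz":-1,"spin":-0.2},{"dx":0,"dy":0,"dz":-1,"spin":0},{"dx":0,"dy":0,"dz":-0.5,"spin":0},{"dx":0,"dy":0,"dz":0,"spin":0}]' >/dev/null; python3 st.py 560.7 -45.4 92
```

```text
t 17.75 pos [561.7 -47.3 103.1] yaw -5.2 F [0.7 0.  0.2] w 0.285 q [-0.09  0.4   1.95  0.01  0.69 -0.  ]
go cm [-0.1   0.19 -1.11]
```

```bash
python3 -m handwheel '[{"dx":-0.1,"dy":0.2,"dz":-0.5,"spin":0},{"dx":0,"dy":0,"dz":-0.5,"spin":0}]' >/dev/null; python3 st.py 560.7 -45.4 92;python3 -m handwheel '[{"dx":0,"dy":0,"dz":0,"spin":0}]' >/dev/null; python3 st.py 560.7 -45.4 92
```

```text
t 17.95 pos [561.6 -45.4  93.7] yaw -5.2 F [-0.3 -0.  -0.7] w 0.283 q [-0.09  0.42  1.96  0.01  0.67  0.  ]
go cm [-0.09  0.   -0.17]
t 18.05 pos [561.4 -45.3  93.2] yaw -5.2 F [ 0.3 -0.3 -0.6] w 0.282 q [-0.09  0.42  1.96  0.01  0.67  0.  ]
go cm [-0.07 -0.01 -0.12]
```

```bash
python3 -m handwheel '[{"dx":0,"dy":0,"dz":-0.3,"spin":0}]' >/dev/null; python3 st.py; python3 -m handwheel '[{"dx":0,"dy":0,"dz":-0.5,"spin":0}]' >/dev/null; python3 st.py ;python3 -m handwheel '[{"dx":0,"dy":0,"dz":-0.5,"spin":0}]' >/dev/null; python3 st.py
```

```text
t 18.15 pos [561.7 -45.3  90.5] yaw -5.2 F [ 0.4  0.1 -0.3] w 0.283 q [-0.09  0.42  1.96  0.01  0.66  0.  ]
t 18.25 pos [562.1 -45.3  85.9] yaw -5.2 F [-4.4 -0.  14.6] w 0.282 q [-0.09  0.43  1.96  0.01  0.65  0.  ]
t 18.35 pos [562.2 -45.3  81.5] yaw -5.2 F [-5.6  0.2 13.9] w 0.287 q [-0.09  0.44  1.96  0.01  0.64  0.  ]
```

```bash
python3 -m handwheel '[{"dx":0,"dy":0,"dz":-0.35,"spin":0}]' >/dev/null; python3 st.py; python3 -m handwheel '[{"dx":0,"dy":0,"dz":0.1,"spin":0},{"dx":0,"dy":0,"dz":0,"spin":0},{"dx":0,"dy":0,"dz":0,"spin":0},{"dx":0,"dy":0,"dz":0,"spin":0}]' 0.3 70 >/dev/null; python3 st.py 440.5 -255.3 160
```

```text
t 18.45 pos [562.6 -45.3  80.1] yaw -5.2 F [-21.4   1.6  67.7] w 0.278 q [-0.09  0.44  1.96  0.01  0.64  0.  ]
t 18.85 pos [563.3 -45.4  82. ] yaw -5.2 F [-0.2  0.2 -0.2] w 0.702 q [-0.09  0.44  1.96  0.01  0.64  0.  ]
go cm [-12.28 -20.99   7.8 ]
```

```bash
python3 -m handwheel '[{"dx":0,"dy":0,"dz":3,"spin":0},{"dx":0,"dy":0,"dz":4,"spin":0},{"dx":0,"dy":0,"dz":4,"spin":0},{"dx":-2,"dy":-3.6,"dz":0,"spin":0},{"dx":-2.2,"dy":-3.8,"dz":0,"spin":0},{"dx":-2.2,"dy":-3.8,"dz":0,"spin":0},{"dx":-2.2,"dy":-3.8,"dz":0,"spin":0},{"dx":-2.2,"dy":-3.8,"dz":0,"spin":0},{"dx":0,"dy":0,"dz":-3,"spin":0},{"dx":0,"dy":0,"dz":0,"spin":0}]' 0 60 >/dev/null; python3 st.py 440.5 -255.3 100; python3 - <<'E'
from meas import *
c=snap('top','t5.png'); W=world(c)
cv2.imwrite('pics/t5c.png',cv2.resize(cv2.imread('pics/t5.png')[120:320,150:480],None,fx=2.4,fy=2.4))
for x,y in((648,27),(641,-53),(561,-45.5)):
  m=(np.hypot(W[...,0]-x,W[...,1]-y)<25)&(W[...,2]>75)&(W[...,2]<95); print(m.sum(), W[m].mean(0) if m.sum() else '',circ(c,x,y,85,13,1.5))
c=snap('scene','s6.png')
print('sm2',circ(c,439.8,-255.2,42,13,1.5))
cv2.imwrite('pics/s6c.png',cv2.resize(cv2.imread('pics/s6.png')[130:380,190:500],None,fx=2.4,fy=2.4))
E
```

```text
t 19.85 pos [ 450.8 -239.6  164.1] yaw -5.0 F [ 0.2 -0.3  0.1] w 0.998 q [-0.52  0.24  2.02  0.06  0.79 -0.47]
go cm [-1.03 -1.57 -6.41]
69 [646.57832315  27.49221072  84.03085664] (array([648.9033843 ,  26.42203112]), np.float64(-28.963850394174514))
68 [640.64874589 -51.72959992  84.15965022] (array([642.62036344, -52.52207061]), np.float64(-27.380843346885445))
68 [561.58490383 -44.31989587  84.13245687] (array([563.74890224, -45.63898094]), np.float64(-25.898390311298485))
sm2 (array([ 439.95073742, -255.12493292]), np.float64(-31.414772909883734))
```

View pics/s6c.png

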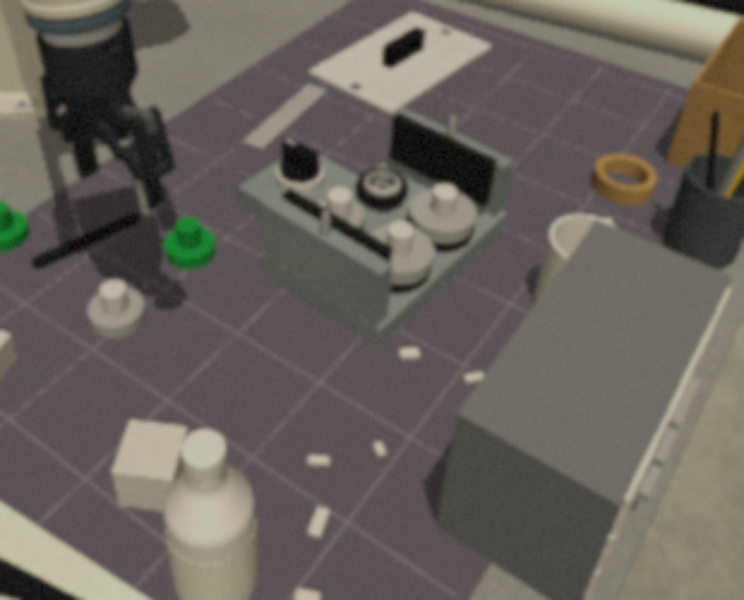

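View pics/t5c.png

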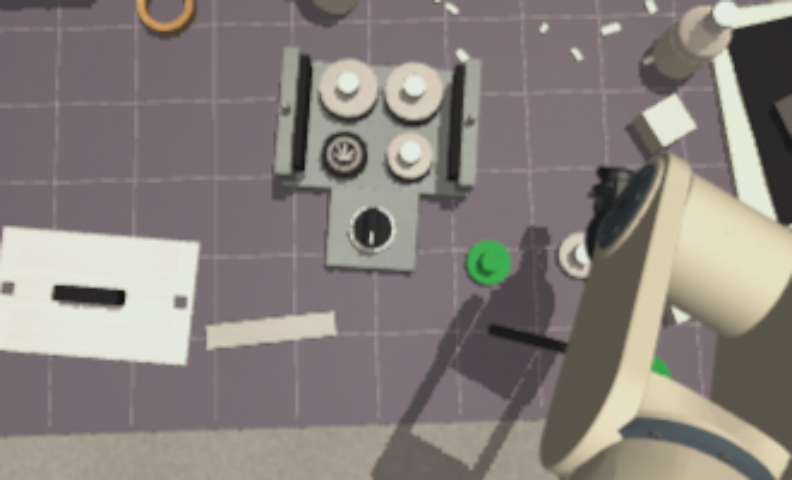

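```bash
python3 -m handwheel '[{"dx":-1,"dy":-1.5,"dz":-2.5,"spin":0},{"dx":0,"dy":0,"dz":-2.5,"spin":0},{"dx":0,"dy":0,"dz":-2.5,"spin":0},{"dx":0,"dy":0,"dz":0,"spin":0}]' >/dev/null; python3 st.py 440.3 -255.4 36
```

```text
t 20.35 pos [ 449.2 -254.3   95.5] yaw -4.5 F [-0.8 -0.5 -0.1] w 0.999 q [-0.55  0.35  2.06  0.08  0.62 -0.54]
go cm [-0.89 -0.11 -5.95]
```

```bash
python3 -m handwheel '[{"dx":-0.9,"dy":-0.1,"dz":-1,"spin":-0.5},{"dx":-0.1,"dy":0,"dz":-1.5,"spin":0},{"dx":0,"dy":0,"dz":-1.5,"spin":0},{"dx":0,"dy":0,"dz":0,"spin":0}]' >/dev/null; python3 st.py 440.3 -255.4 36
```

```text
t 20.75 pos [ 441.9 -254.9   58.7] yaw -4.8 F [-0.1 -0.1  0.6] w 0.999 q [-0.56  0.41  2.09  0.1   0.53 -0.56]
go cm [-0.16 -0.05 -2.27]
```

```bash
python3 -m handwheel '[{"dx":-0.2,"dy":0,"dz":-1,"spin":-0.2},{"dx":0,"dy":0,"dz":-0.9,"spin":0},{"dx":0,"dy":0,"dz":-0.2,"spin":0},{"dx":0,"dy":0,"dz":0,"spin":0}]' >/dev/null; python3 st.py 440.3 -255.4 36
```

```text
t 21.15 pos [ 441.1 -255.4   38.9] yaw -5.0 F [0.4 0.  0.1] w 1.003 q [-0.56  0.45  2.1   0.11  0.47 -0.57]
go cm [-0.08 -0.   -0.29]
```

```bash
python3 -m handwheel '[{"dx":-0.1,"dy":0,"dz":-0.3,"spin":0},{"dx":0,"dy":0,"dz":0,"spin":0}]' >/dev/null; python3 st.py 440.3 -255.4 36; python3 -m handwheel '[{"dx":0,"dy":0,"dz":0,"spin":0},{"dx":0,"dy":0,"dz":0,"spin":0},{"dx":0,"dy":0,"dz":0,"spin":0},{"dx":0,"dy":0,"dz":0,"spin":0},{"dx":0,"dy":0,"dz":0,"spin":0},{"dx":0,"dy":0,"dz":0,"spin":0}]' 1 60 >/dev/null; python3 st.py 568 34 200
```

```text
t 21.35 pos [ 440.4 -255.6   36. ] yaw -5.0 F [ 0.5 -0.4 -0.5] w 1.0 q [-0.56  0.45  2.11  0.11  0.47 -0.57]
go cm [-0.01  0.02 -0.  ]
t 21.95 pos [ 440.2 -255.7   37.4] yaw -5.0 F [-3.  -0.6  3.7] w 0.288 q [-0.56  0.45  2.11  0.11  0.47 -0.57]
go cm [12.78 28.97 16.26]
```

```bash
python3 -m handwheel '[{"dx":0,"dy":0,"dz":4,"spin":0},{"dx":0,"dy":0,"dz":4.5,"spin":0},{"dx":0,"dy":0,"dz":4.5,"spin":0},{"dx":1.6,"dy":3.7,"dz":2.5,"spin":0},{"dx":1.9,"dy":4.3,"dz":0,"spin":0},{"dx":1.9,"dy":4.3,"dz":0,"spin":0},{"dx":1.9,"dy":4.3,"dz":0,"spin":0},{"dx":1.9,"dy":4.3,"dz":0,"spin":0},{"dx":1.6,"dy":4,"dz":0,"spin":0},{"dx":0,"dy":0,"dz":0,"spin":0}]' >/dev/null; python3 st.py 568 34 110
```

```text
t 22.95 pos [550.3   2.7 200.9] yaw -5.4 F [ 0.5 -0.4 -0. ] w 0.292 q [ 0.01  0.23  1.93 -0.03  0.85  0.13]
go cm [ 1.77  3.13 -9.09]
```

```bash
python3 -m handwheel '[{"dx":1.6,"dy":2.8,"dz":0,"spin":0.2},{"dx":0,"dy":0,"dz":-3,"spin":0},{"dx":0,"dy":0,"dz":-2.5,"spin":0},{"dx":0,"dy":0,"dz":0,"spin":0}]' >/dev/null; python3 st.py 568 34 110
```

```text
t 23.35 pos [566.9  33.1 145.1] yaw -4.9 F [-0.9 -0.1  0.1] w 0.285 q [ 0.07  0.33  1.94 -0.04  0.74  0.19]
go cm [ 0.11  0.09 -3.51]
```

```bash
python3 -m handwheel '[{"dx":0.1,"dy":0.1,"dz":-1.6,"spin":0},{"dx":0,"dy":0,"dz":-1.6,"spin":0},{"dx":0,"dy":0,"dz":-0.8,"spin":0},{"dx":0,"dy":0,"dz":0,"spin":0}]' >/dev/null; python3 st.py 568 34 92
```

```text
t 23.75 pos [568.3  32.2 106.7] yaw -5.0 F [ 0.7 -0.4 -0.4] w 0.285 q [ 0.07  0.39  1.96 -0.05  0.66  0.19]
go cm [-0.03  0.18 -1.47]
```

```bash
python3 -m handwheel '[{"dx":0,"dy":0.2,"dz":-0.5,"spin":0},{"dx":0,"dy":0,"dz":-0.5,"spin":0},{"dx":0,"dy":0,"dz":-0.2,"spin":0}]' >/dev/null; python3 st.py 568 34 92;python3 -m handwheel '[{"dx":0,"dy":0,"dz":-0.1,"spin":0}]' >/dev/null; python3 st.py 568 34 92
```

```text
t 24.05 pos [569.7  33.8  96.6] yaw -5.1 F [ 0.8  0.2 -0.7] w 0.284 q [ 0.07  0.41  1.96 -0.05  0.64  0.2 ]
go cm [-0.17  0.02 -0.46]
t 24.15 pos [569.8  33.9  95.6] yaw -5.1 F [-0.1  0.1 -0.8] w 0.286 q [ 0.07  0.41  1.96 -0.05  0.63  0.2 ]
go cm [-0.18  0.01 -0.36]
```

```bash
python3 -m handwheel '[{"dx":-0.2,"dy":0,"dz":-0.3,"spin":0}]' >/dev/null; python3 st.py; python3 -m handwheel '[{"dx":0,"dy":0,"dz":-0.4,"spin":0}]' >/dev/null; python3 st.py ;python3 -m handwheel '[{"dx":0,"dy":0,"dz":-0.5,"spin":0}]' >/dev/null; python3 st.py
```

```text
t 24.25 pos [568.3  33.9  93. ] yaw -5.1 F [-0.2  0.4  0.4] w 0.286 q [ 0.07  0.41  1.97 -0.05  0.62  0.2 ]
t 24.35 pos [568.1  33.9  88.9] yaw -5.1 F [-0.6  0.4  0.1] w 0.289 q [ 0.07  0.42  1.97 -0.05  0.62  0.2 ]
t 24.45 pos [568.5  34.   84.3] yaw -5.1 F [-3.   0.  12.2] w 0.286 q [ 0.07  0.43  1.97 -0.05  0.6   0.2 ]
```

```bash
python3 -m handwheel '[{"dx":0,"dy":0,"dz":-0.4,"spin":0}]' >/dev/null; python3 st.py;python3 -m handwheel '[{"dx":0,"dy":0,"dz":-0.3,"spin":0}]' >/dev/null; python3 st.py
```

```text
t 24.55 pos [568.6  34.   80.7] yaw -5.1 F [-4.4 -0.3 13.5] w 0.287 q [ 0.07  0.43  1.98 -0.05  0.6   0.2 ]
t 24.65 pos [569.1  34.   79.7] yaw -5.1 F [-21.1  -1.   63.2] w 0.285 q [ 0.07  0.43  1.98 -0.05  0.59  0.2 ]
```

```bash
python3 -m handwheel '[{"dx":0,"dy":0,"dz":0.1,"spin":0},{"dx":0,"dy":0,"dz":0,"spin":0},{"dx":0,"dy":0,"dz":0,"spin":0},{"dx":0,"dy":0,"dz":0,"spin":0}]' 0.3 70 >/dev/null; python3 st.py; python3 -m handwheel '[{"dx":0,"dy":0,"dz":3,"spin":0},{"dx":0,"dy":0,"dz":4,"spin":0},{"dx":0,"dy":0,"dz":4,"spin":0},{"dx":-3,"dy":-4,"dz":2,"spin":0},{"dx":-3,"dy":-4,"dz":2,"spin":0},{"dx":-3,"dy":-4,"dz":2,"spin":0},{"dx":-3,"dy":-4,"dz":0,"spin":0},{"dx":0,"dy":-4,"dz":0,"spin":0},{"dx":0,"dy":-3,"dz":0,"spin":0},{"dx":0,"dy":0,"dz":0,"spin":0}]' 0 60 >/dev/null; python3 st.py; python3 - <<'E'
from meas import *
c=snap('top','t6.png'); W=world(c)
cv2.imwrite('pics/t6c.png',cv2.resize(cv2.imread('pics/t6.png')[120:320,120:450],None,fx=2.4,fy=2.4))
for x,y in((648,27),(641,-53),(561,-45.5),(568,34)):
  m=(np.hypot(W[...,0]-x,W[...,1]-y)<25)&(W[...,2]>75)&(W[...,2]<95); print(m.sum(), W[m].mean(0) if m.sum() else '',circ(c,x,y,85,13,1.5))
c=snap('scene','s7.png')
cv2.imwrite('pics/s7c.png',cv2.resize(cv2.imread('pics/s7.png')[110:360,190:500],None,fx=2.4,fy=2.4))
E
```

```text
t 25.05 pos [569.5  34.1  81. ] yaw -5.0 F [ 0.1 -0.3 -0.5] w 0.701 q [ 0.07  0.43  1.98 -0.05  0.6   0.2 ]
t 26.05 pos [ 450.  -193.4  250.8] yaw -4.7 F [ 0.6  0.7 -0.3] w 0.998 q [-0.44  0.07  2.    0.05  0.94 -0.38]
69 [646.5116452   27.48353146  84.30530996] (array([648.92077637,  26.41799316]), np.float64(-29.149283215839578))
67 [640.53202193 -51.811673    84.10745342] (array([642.61320658, -52.53587839]), np.float64(-27.580220722858687))
66 [561.67192075 -44.68460734  84.14210116] (array([563.72532403, -45.62707516]), np.float64(-26.09272454216929))
66 [564.28518991  36.29714703  84.41030741] (array([566.82393316,  35.89822609]), np.float64(-27.831663767174334))
```

View pics/s7c.png

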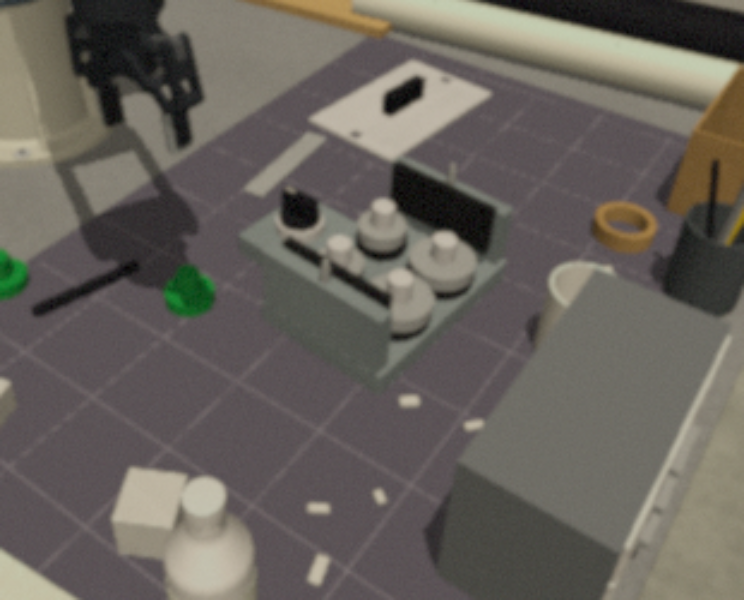

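View pics/t6c.png

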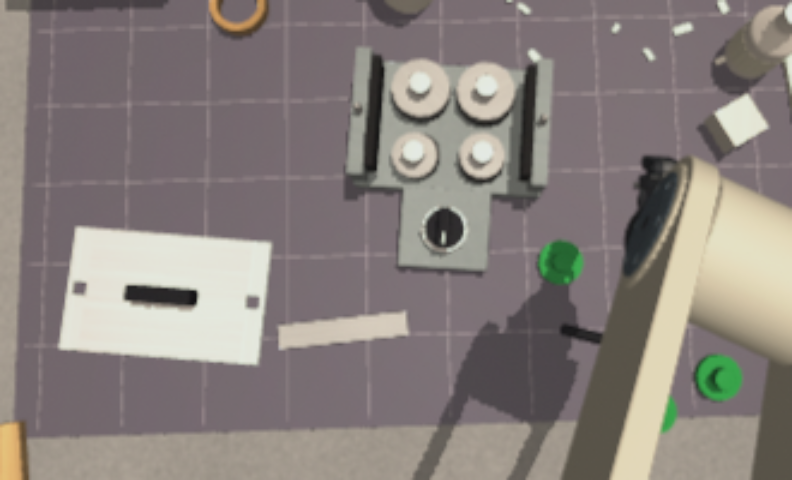

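```bash
cat > cov.py <<'E'
from meas import *
def cover(c,verb=True):
    G=gray(c)
    def s(p):
        C,S=np.cos(p[2]),np.sin(p[2]); t=0
        for z,hx,hy,sg,wt in((6,75,122,1,1),(40,10,40,-1,1)):
            for w,k in((-1.5,1),(1.5,-1)):
                x,y=hx+w,hy+w
                a=np.linspace(-.9,.9,60)
                P=np.r_[np.c_[a*x,0*a+y],np.c_[a*x,0*a-y],np.c_[0*a+x,a*y],np.c_[0*a-x,a*y]]
                X=np.c_[p[0]+C*P[:,0]-S*P[:,1],p[1]+S*P[:,0]+C*P[:,1],np.full(len(P),z)]
                uv=proj(c,X); t+=k*sg*wt*np.mean(np.clip(map_coordinates(G,[uv[:,1],uv[:,0]],order=1),0,200))
        return -t
    best=None
    for x in range(395,425,5):
        for y in range(330,360,5):
            m=minimize(s,[x,y,-.1],method='Nelder-Mead',options=dict(xatol=.02,fatol=.01,initial_simplex=[[x,y,-.1],[x+4,y,-.1],[x,y+4,-.1],[x,y,-.02]]))
            if best is None or m.fun<best.fun: best=m
    return best.x,best.fun
E
python3 - <<'E'
from cov import *
c=dict(np.load('/tmp/top.npz')); print('cover top',cover(c))
px=c['pixels']; W=world(c)
for u0,v0 in((269,165),(346,170)):
    cv2.imwrite(f'pics/pin{u0}.png',cv2.cvtColor(cv2.resize(px[v0-20:v0+20,u0-20:u0+20],None,fx=10,fy=10,interpolation=cv2.INTER_NEAREST),cv2.COLOR_RGB2BGR))
print(proj(c,[[613.3,97.2,126],[594.1,-115.9,126],[613.3,97.2,100],[594.1,-115.9,100]]).round(1))
c=dict(np.load('/tmp/scene.npz')); print('cover scene',cover(c))
E
```

```text
cover top (array([ 4.07587441e+02,  3.47440327e+02, -1.09540824e-01]), np.float64(-108.07126707849378))
[[268.  163.4]
 [346.5 168.3]
 [269.1 165.5]
 [345.6 170.3]]
cover scene (array([ 4.10962297e+02,  3.41461786e+02, -1.24003635e-01]), np.float64(-35.13627006296058))
```

View pics/pin269.png

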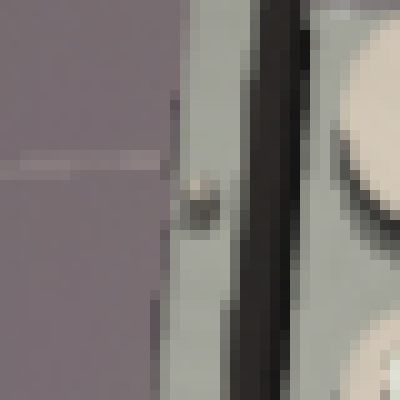

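View pics/pin346.png

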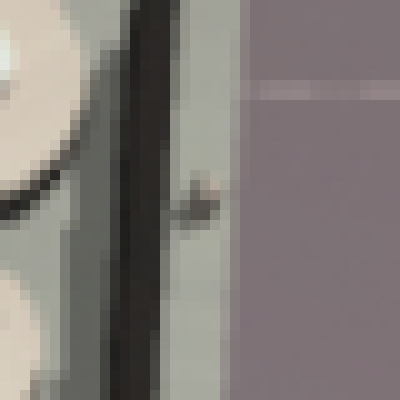

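```bash
python3 -m handwheel '[{"dx":-0.3,"dy":4.8,"dz":0,"spin":-0.1},{"dx":-0.4,"dy":4.8,"dz":0,"spin":0},{"dx":-0.4,"dy":4.8,"dz":0,"spin":0},{"dx":-0.4,"dy":4.8,"dz":0,"spin":0},{"dx":-0.4,"dy":4.8,"dz":0,"spin":0},{"dx":-0.4,"dy":4.8,"dz":0,"spin":0},{"dx":-0.4,"dy":4.8,"dz":0,"spin":0},{"dx":-0.4,"dy":4.8,"dz":0,"spin":0},{"dx":-0.4,"dy":4.8,"dz":0,"spin":0},{"dx":-0.4,"dy":4.8,"dz":0,"spin":0}]' 0 100 >/dev/null; python3 st.py 407.5 347.5 100
```

```text
t 27.15 pos [401.8 303.2 249.2] yaw -4.7 F [ 1.2 -0.   0.9] w 1.002 q [ 0.71  0.11  1.95 -0.13  0.98  0.86]
go cm [  0.57   4.43 -14.92]
```

```bash
python3 -m handwheel '[{"dx":0.5,"dy":2.5,"dz":-3,"spin":-1.6},{"dx":0,"dy":0.2,"dz":-4,"spin":0},{"dx":0,"dy":0,"dz":-4,"spin":0},{"dx":0,"dy":0,"dz":0,"spin":0}]' >/dev/null; python3 st.py 407.5 347.5 31
```

```text
t 27.55 pos [401.3 343.4 136.7] yaw -5.6 F [-0.1 -0.1 -0.3] w 1.0 q [ 0.77  0.31  2.   -0.16  0.75  0.99]
go cm [  0.62   0.41 -10.57]
```

```bash
python3 -m handwheel '[{"dx":0.6,"dy":0.4,"dz":-2,"spin":-0.7},{"dx":0,"dy":0,"dz":-2,"spin":0},{"dx":0,"dy":0,"dz":0,"spin":0}]' >/dev/null; python3 st.py 407.5 347.5 31;  python3 - <<'E'
from meas import *
c=snap('scene','s8.png')
cv2.imwrite('pics/s8c.png',cv2.resize(cv2.imread('pics/s8.png')[60:260,280:440],None,fx=3,fy=3))
E
```

```text
t 27.85 pos [406.  349.8  98.5] yaw -6.1 F [0.2 0.  0.4] w 1.003 q [ 0.78  0.38  2.01 -0.18  0.67  1.02]
go cm [ 0.15 -0.23 -6.75]
```

View pics/s8c.png

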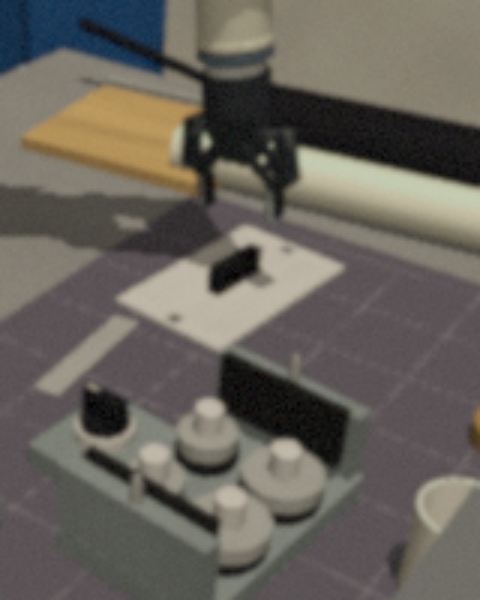

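```bash
python3 -m handwheel '[{"dx":0.2,"dy":-0.2,"dz":-2,"spin":-0.2},{"dx":0,"dy":0,"dz":-2,"spin":0},{"dx":0,"dy":0,"dz":-0.5,"spin":0},{"dx":0,"dy":0,"dz":0,"spin":0}]' >/dev/null; python3 st.py 407.5 347.5 31
```

```text
t 28.3 pos [411.7 352.2  62.2] yaw -6.4 F [-0.5 -0.6  0.4] w 0.999 q [ 0.77  0.44  2.02 -0.2   0.58  1.05]
go cm [-0.42 -0.47 -3.12]
```

```bash
python3 -m handwheel '[{"dx":-0.4,"dy":-0.5,"dz":0,"spin":0},{"dx":0,"dy":0,"dz":-1,"spin":0},{"dx":-0.1,"dy":-0.1,"dz":-1,"spin":0},{"dx":0,"dy":0,"dz":0,"spin":0}]' >/dev/null; python3 st.py 407.5 347.5 31
```

```text
t 28.7 pos [407.7 347.1  44.9] yaw -6.4 F [-0.6  0.1  0.1] w 0.998 q [ 0.77  0.47  2.05 -0.22  0.53  1.07]
go cm [-0.02  0.04 -1.39]
```

```bash
python3 -m handwheel '[{"dx":0,"dy":0,"dz":-0.7,"spin":0},{"dx":0,"dy":0,"dz":-0.5,"spin":0},{"dx":0,"dy":0,"dz":0,"spin":0}]' >/dev/null; python3 st.py 407.5 347.5 31
```

```text
t 29.0 pos [407.6 347.   31.4] yaw -6.4 F [ 0.2 -0.2 -0.6] w 1.0 q [ 0.77  0.49  2.05 -0.23  0.5   1.08]
go cm [-0.01  0.05 -0.04]
```

```bash
python3 -m handwheel '[{"dx":0,"dy":0,"dz":0,"spin":0},{"dx":0,"dy":0,"dz":0,"spin":0},{"dx":0,"dy":0,"dz":0,"spin":0},{"dx":0,"dy":0,"dz":0,"spin":0},{"dx":0,"dy":0,"dz":0,"spin":0},{"dx":0,"dy":0,"dz":0,"spin":0},{"dx":0,"dy":0,"dz":0,"spin":0},{"dx":0,"dy":0,"dz":0,"spin":0}]' 1 100 >/dev/null; python3 st.py 603.5 -9 200; python3 - <<'E'
from meas import *
c=snap('scene','s9.png')
cv2.imwrite('pics/s9c.png',cv2.resize(cv2.imread('pics/s9.png')[60:260,280:440],None,fx=3,fy=3))
c=snap('top','t7.png')
cv2.imwrite('pics/t7c.png',cv2.resize(cv2.imread('pics/t7.png')[180:300,110:270],None,fx=4,fy=4))
E
```

```text
t 29.8 pos [407.2 347.2  34.4] yaw -6.5 F [-2.6 -0.2  6.9] w 0.225 q [ 0.77  0.49  2.05 -0.23  0.51  1.08]
go cm [ 19.63 -35.62  16.56]
```

View pics/t7c.png

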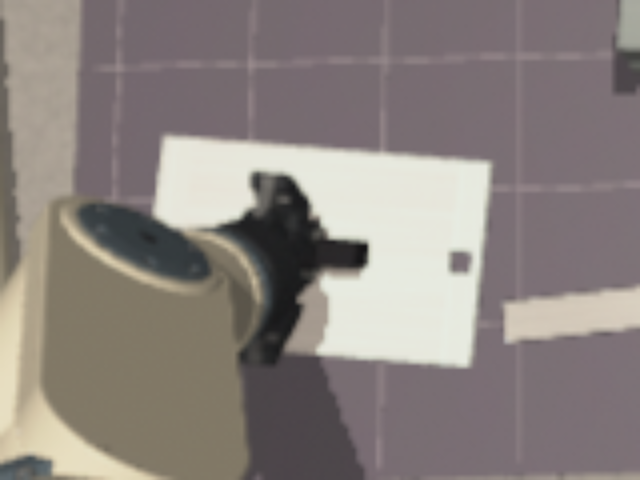

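View pics/s9c.png

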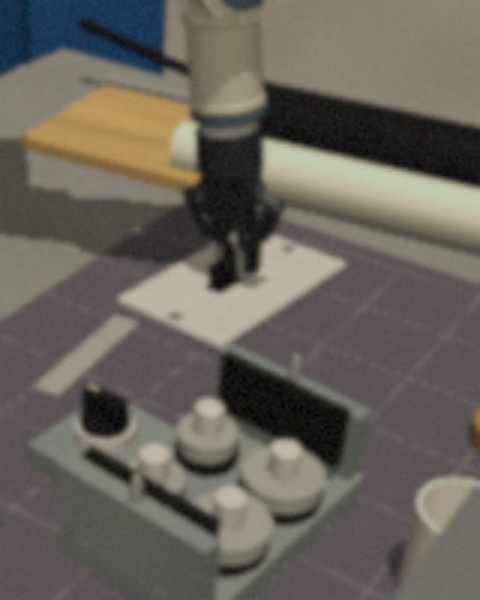

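```bash
python3 -m handwheel '[{"dx":0,"dy":0,"dz":2,"spin":0},{"dx":0,"dy":0,"dz":3,"spin":0},{"dx":0,"dy":0,"dz":4,"spin":0},{"dx":0,"dy":0,"dz":4,"spin":0},{"dx":0,"dy":0,"dz":3,"spin":0},{"dx":0,"dy":0,"dz":1,"spin":0},{"dx":0,"dy":0,"dz":0,"spin":0}]' >/dev/null; python3 st.py 603.5 -9 200; python3 - <<'E'
from meas import *
c=snap('scene','s10.png')
cv2.imwrite('pics/s10c.png',cv2.resize(cv2.imread('pics/s10.png')[30:260,260:440],None,fx=3,fy=3))
E
```

```text
t 30.6 pos [403.4 344.3 208.3] yaw -6.5 F [-0.1 -0.6 -3. ] w 0.212 q [ 0.77  0.2   1.95 -0.14  0.9   0.97]
go cm [ 20.01 -35.33  -0.83]
```

View pics/s10c.png

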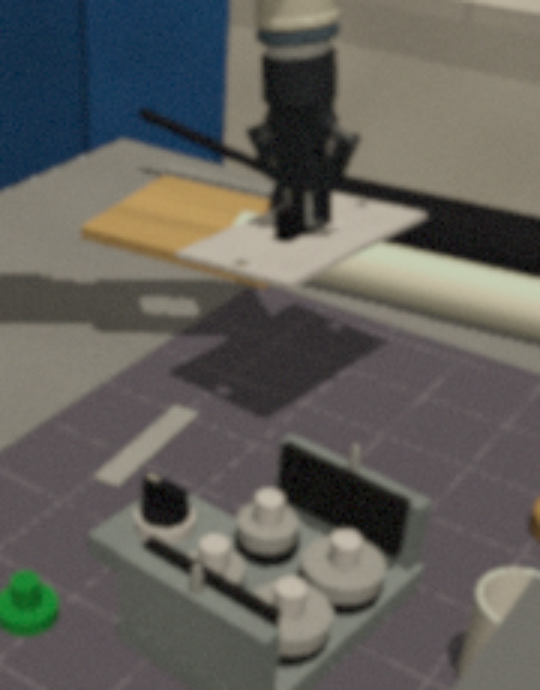

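The cover is lifted, level and held by its handle. Next I'll move it over the station.

```bash
python3 -m handwheel '[{"dx":2,"dy":-3.5,"dz":0,"spin":0.3},{"dx":2,"dy":-3.6,"dz":0,"spin":0.3},{"dx":2,"dy":-3.6,"dz":0,"spin":0.4},{"dx":2,"dy":-3.6,"dz":0,"spin":0},{"dx":2,"dy":-3.6,"dz":0,"spin":0},{"dx":2,"dy":-3.6,"dz":0,"spin":0},{"dx":2,"dy":-3.6,"dz":0,"spin":0},{"dx":2,"dy":-3.6,"dz":0,"spin":0},{"dx":2,"dy":-3,"dz":0,"spin":0},{"dx":0,"dy":0,"dz":0,"spin":0}]' >/dev/null; python3 st.py 603.5 -9 180
```

```text
t 31.65 pos [577.5  11.7 183.5] yaw -5.1 F [-0.  -0.2 -3.2] w 0.212 q [ 0.03  0.3   1.88 -0.03  0.85  0.14]
go cm [ 2.6  -2.07 -0.35]
```

```bash
python3 -m handwheel '[{"dx":2.4,"dy":-1.9,"dz":0.3,"spin":-0.2},{"dx":0,"dy":0,"dz":0,"spin":0},{"dx":0.1,"dy":-0.1,"dz":0,"spin":0},{"dx":0,"dy":0,"dz":0,"spin":0}]' >/dev/null; python3 st.py 603.5 -9 165
```

```text
t 32.05 pos [598.1  -9.7 176.8] yaw -5.5 F [ 0.1 -0.1 -2.8] w 0.212 q [-0.01  0.34  1.83 -0.02  0.86  0.1 ]
go cm [ 0.54  0.07 -1.18]
```

```bash
python3 -m handwheel '[{"dx":0.6,"dy":0.1,"dz":0,"spin":0.1},{"dx":0.1,"dy":0,"dz":0,"spin":0},{"dx":0,"dy":0,"dz":-0.4,"spin":0},{"dx":0,"dy":0,"dz":0,"spin":0}]' >/dev/null; python3 st.py 603.5 -9 165; python3 - <<'E'
from meas import *
c=snap('scene','s11.png')
cv2.imwrite('pics/s11c.png',cv2.resize(cv2.imread('pics/s11.png')[100:270,260:440],None,fx=4,fy=4,interpolation=cv2.INTER_CUBIC)[:600])
c=snap('top','t8.png')
cv2.imwrite('pics/t8c.png',cv2.resize(cv2.imread('pics/t8.png')[120:240,240:380],None,fx=5,fy=5,interpolation=cv2.INTER_CUBIC))
# predicted pixel positions of holes
p=observe()['position']; 
for yaw in(-.094,):
    C,S=np.cos(yaw),np.sin(yaw)
    for s in(107,-107): print(proj(c,[p[0]-S*s,p[1]+C*s,p[2]-34+6]).round(1))
E
```

```text
t 32.45 pos [603.9  -6.7 170.9] yaw -5.3 F [-0.2  0.  -4.2] w 0.212 q [-0.    0.36  1.82 -0.02  0.86  0.1 ]
go cm [-0.04 -0.23 -0.59]
[[266.3 161.7]]
[[346.2 167. ]]
```

View pics/t8c.png

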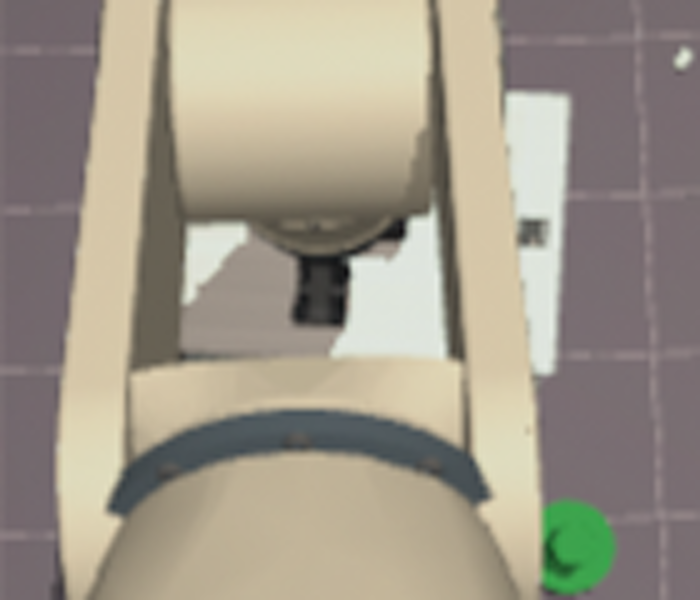

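View pics/s11c.png

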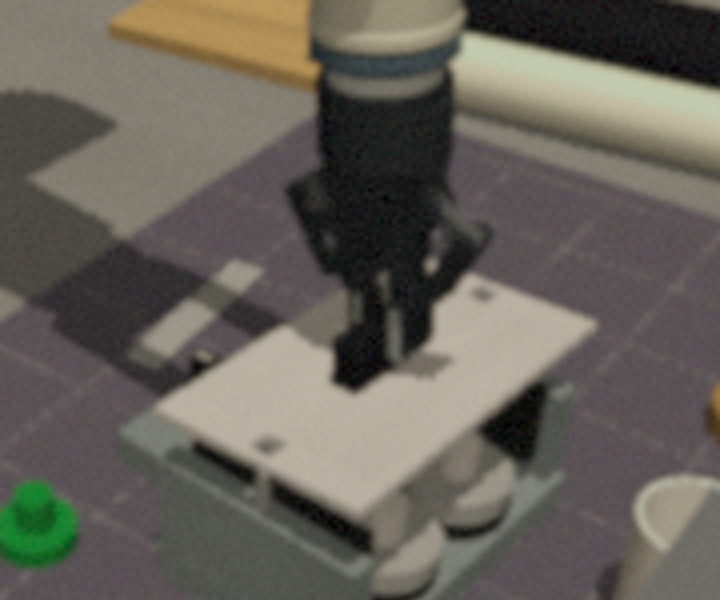

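```bash
python3 -m handwheel '[{"dx":0,"dy":-0.3,"dz":-0.2,"spin":0},{"dx":0,"dy":0,"dz":0,"spin":0}]' >/dev/null; python3 st.py 603.5 -9 165; python3 - <<'E'
from meas import *
c=snap('scene','s12.png')
cv2.imwrite('pics/s12c.png',cv2.resize(cv2.imread('pics/s12.png')[150:250,290:430],None,fx=5,fy=5,interpolation=cv2.INTER_CUBIC)[:600])
c=snap('top','t9.png')
cv2.imwrite('pics/t9c.png',cv2.resize(cv2.imread('pics/t9.png')[140:200,320:380],None,fx=8,fy=8,interpolation=cv2.INTER_NEAREST))
E
```

```text
t 32.75 pos [604.2  -9.9 169.6] yaw -5.2 F [-0.1  0.1 -3. ] w 0.215 q [-0.01  0.36  1.82 -0.02  0.86  0.09]
go cm [-0.07  0.09 -0.46]
```

View pics/t9c.png

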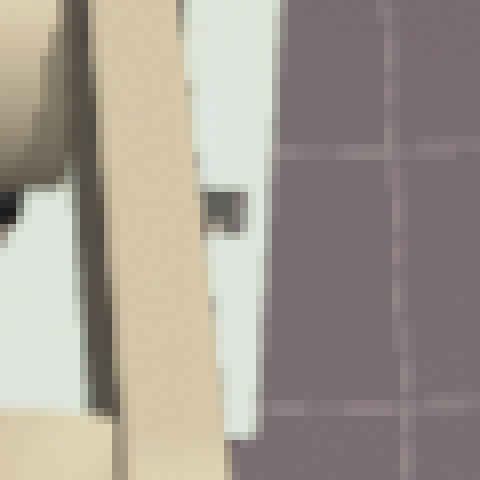

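View pics/s12c.png

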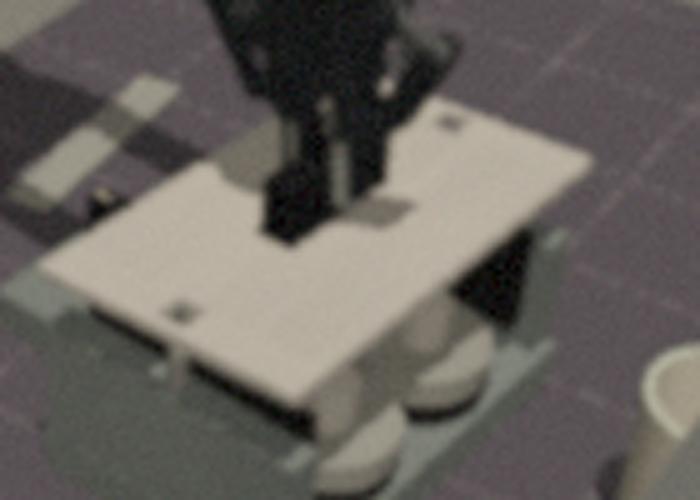

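```bash
python3 -m handwheel '[{"dx":-0.05,"dy":0.1,"dz":-0.5,"spin":0}]' >/dev/null; python3 st.py 603.8 -9.2 160; python3 -m handwheel '[{"dx":0,"dy":0,"dz":-0.3,"spin":0}]' >/dev/null; python3 st.py 603.8 -9.2 160
```

```text
t 32.95 pos [604.5  -8.9 165.5] yaw -5.3 F [ 0.2  0.2 -3.1] w 0.207 q [-0.01  0.37  1.83 -0.02  0.85  0.1 ]
go cm [-0.07 -0.03 -0.55]
t 33.05 pos [604.2  -8.8 162. ] yaw -5.3 F [-0.  -0.5 -2.5] w 0.211 q [-0.01  0.37  1.83 -0.02  0.84  0.1 ]
go cm [-0.04 -0.04 -0.2 ]
```

```bash
python3 -m handwheel '[{"dx":0,"dy":0,"dz":-0.3,"spin":0}]' >/dev/null; python3 st.py 603.8 -9.2 160; python3 -m handwheel '[{"dx":0,"dy":0,"dz":-0.3,"spin":0}]' >/dev/null; python3 st.py 603.8 -9.2 160;python3 -m handwheel '[{"dx":0,"dy":0,"dz":-0.3,"spin":0}]' >/dev/null; python3 st.py 603.8 -9.2 160
```

```text
t 33.15 pos [604.2  -8.8 158.6] yaw -5.3 F [ 0.8  0.3 -2.7] w 0.215 q [-0.01  0.37  1.83 -0.02  0.83  0.1 ]
go cm [-0.04 -0.04  0.14]
t 33.25 pos [604.   -8.7 155.2] yaw -5.3 F [-0.2 -0.2 -2.8] w 0.213 q [-0.01  0.38  1.83 -0.02  0.83  0.1 ]
go cm [-0.02 -0.05  0.48]
t 33.35 pos [604.   -8.7 151.8] yaw -5.3 F [-0.3 -0.  -2.7] w 0.212 q [-0.01  0.38  1.84 -0.02  0.82  0.1 ]
go cm [-0.02 -0.05  0.82]
```

```bash
python3 -m handwheel '[{"dx":0,"dy":0,"dz":-0.3,"spin":0},{"dx":0,"dy":0,"dz":-0.3,"spin":0}]' >/dev/null; python3 st.py; python3 -m handwheel '[{"dx":0,"dy":0,"dz":-0.3,"spin":0}]' >/dev/null; python3 st.py;python3 -m handwheel '[{"dx":0,"dy":0,"dz":-0.3,"spin":0}]' >/dev/null; python3 st.py;python3 -m handwheel '[{"dx":0,"dy":0,"dz":-0.3,"spin":0}]' >/dev/null; python3 st.py
```

```text
t 33.55 pos [604.1  -8.8 145.2] yaw -5.3 F [ 0.1 -2.3  2. ] w 0.211 q [-0.01  0.39  1.84 -0.02  0.81  0.1 ]
t 33.65 pos [604.5  -8.9 142.8] yaw -5.3 F [-2.4 -0.5 10. ] w 0.21 q [-0.01  0.39  1.84 -0.02  0.8   0.1 ]
t 33.75 pos [604.6  -8.9 140.6] yaw -5.3 F [-4.   0.2 10.5] w 0.213 q [-0.01  0.4   1.84 -0.02  0.8   0.1 ]
t 33.85 pos [604.6  -8.9 138.4] yaw -5.2 F [-4.6 -0.1 10.2] w 0.208 q [-0.01  0.4   1.85 -0.02  0.79  0.1 ]
```

```bash
python3 -m handwheel '[{"dx":0,"dy":0,"dz":-0.3,"spin":0}]' >/dev/null; python3 st.py; python3 -m handwheel '[{"dx":0,"dy":0,"dz":-0.3,"spin":0}]' >/dev/null; python3 st.py
```

```text
t 33.95 pos [604.9  -9.  136.8] yaw -5.2 F [-5.  -1.1 21.9] w 0.215 q [-0.01  0.4   1.85 -0.02  0.79  0.1 ]
t 34.05 pos [605.3  -9.  135.9] yaw -5.2 F [-7.4  0.1 29.5] w 0.214 q [-0.01  0.4   1.85 -0.02  0.79  0.1 ]
```

```bash
python3 -m handwheel '[{"dx":0,"dy":0,"dz":-0.4,"spin":0}]' >/dev/null; python3 st.py; python3 -m handwheel '[{"dx":0,"dy":0,"dz":0.1,"spin":0},{"dx":0,"dy":0,"dz":0,"spin":0},{"dx":0,"dy":0,"dz":0,"spin":0},{"dx":0,"dy":0,"dz":0,"spin":0},{"dx":0,"dy":0,"dz":0,"spin":0}]' 0.2 60 >/dev/null; python3 st.py; python3 -m handwheel '[{"dx":0,"dy":0,"dz":3,"spin":0},{"dx":0,"dy":0,"dz":3,"spin":0},{"dx":0,"dy":0,"dz":3,"spin":0},{"dx":-2,"dy":-4,"dz":0,"spin":0},{"dx":-2,"dy":-4,"dz":0,"spin":0},{"dx":-2,"dy":-4,"dz":0,"spin":0},{"dx":-2,"dy":-4,"dz":0,"spin":0},{"dx":-2,"dy":-4,"dz":0,"spin":0},{"dx":-2,"dy":-4,"dz":0,"spin":0},{"dx":0,"dy":0,"dz":0,"spin":0}]' >/dev/null; python3 st.py
python3 - <<'E'
from meas import *
c=snap('scene','s13.png')
cv2.imwrite('pics/s13c.png',cv2.resize(cv2.imread('pics/s13.png')[140:260,270:430],None,fx=4,fy=4,interpolation=cv2.INTER_CUBIC))
c=snap('top','t10.png'); W=world(c)
cv2.imwrite('pics/t10c.png',cv2.resize(cv2.imread('pics/t10.png')[120:240,240:380],None,fx=4,fy=4,interpolation=cv2.INTER_CUBIC))
m=(W[...,2]>95)&(W[...,2]<113)&(abs(W[...,0]-604)<65)&(abs(W[...,1]+9)<110)
P=W[m]; A=np.c_[P[:,:2],np.ones(len(P))]; k=np.linalg.lstsq(A,P[:,2],rcond=None)[0]
print(len(P),np.median(P[:,2]),'tilt',k[:2],'z at ctr',k@[604,-9,1])
for s in(1,-1):
    q=P[P[:,1]*s>50]; print(s,np.median(q[:,2]))
m=(W[...,2]>76)&(W[...,2]<84)&(np.hypot(W[...,0]-475,W[...,1])<60); Q=W[m]; print('knob',Q.mean(0),cv2.minAreaRect(Q[:,:2].astype(np.float32)))
E
```

```text
t 34.15 pos [605.7  -9.  134.9] yaw -5.2 F [-9.4 -0.3 38.4] w 0.213 q [-0.01  0.41  1.85 -0.02  0.78  0.1 ]
t 34.65 pos [607.2  -9.  137.6] yaw -5.2 F [-0.1 -0.1 -0. ] w 0.801 q [-0.01  0.4   1.84 -0.02  0.78  0.1 ]
t 35.65 pos [ 482.4 -255.6  229.2] yaw -4.9 F [-0.8  0.1 -0.6] w 0.797 q [-0.51  0.2   1.89  0.05  0.94 -0.45]
3337 105.71139337274701 tilt [ 0.0014994  -0.00045121] z at ctr 105.68334869205036
1 105.6915140444454
-1 105.7063973613109
knob [474.76835395   3.29210761  78.71451643] ((475.4894714355469, 3.2996644973754883), (13.79228401184082, 43.101375579833984), 83.43548583984375)
```

View pics/t10c.png

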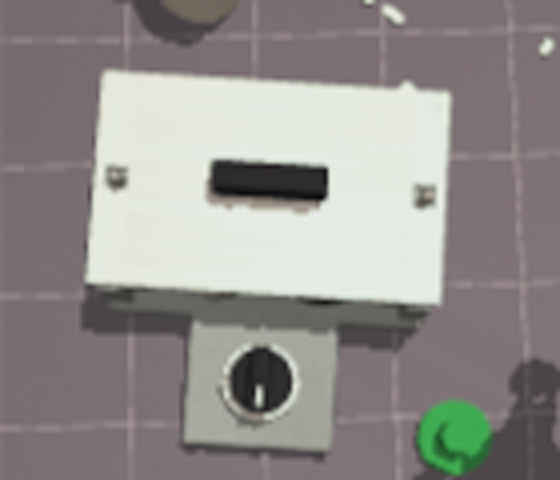

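View pics/s13c.png

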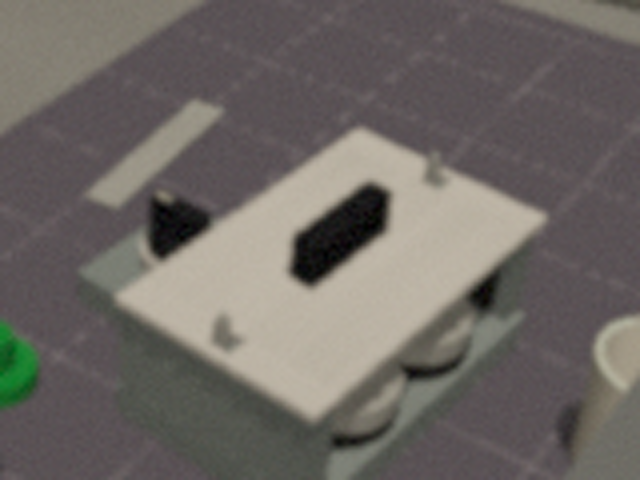

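```bash
python3 -m handwheel '[{"dx":0,"dy":2.6,"dz":0,"spin":8.2},{"dx":0,"dy":2.6,"dz":0,"spin":8.2},{"dx":0,"dy":2.6,"dz":0,"spin":8.2},{"dx":0,"dy":2.6,"dz":0,"spin":8.2},{"dx":0,"dy":2.6,"dz":0,"spin":8.2},{"dx":0,"dy":2.6,"dz":0,"spin":8.2},{"dx":0,"dy":2.6,"dz":0,"spin":8.2},{"dx":0,"dy":2.6,"dz":0,"spin":8.2},{"dx":0,"dy":2.6,"dz":0,"spin":8.2},{"dx":0,"dy":2.4,"dz":0,"spin":8.2}]' 0.3 40 >/dev/null; python3 st.py 476 2.5 140;  python3 -m handwheel '[{"dx":0,"dy":0,"dz":-2,"spin":4},{"dx":0,"dy":0,"dz":0,"spin":0}]' >/dev/null;python3 st.py 476 2.5 140
```

```text
t 36.75 pos [485.8  25.9 228.1] yaw 80.6 F [0.  0.3 0.2] w 0.7 q [-0.02  0.15  1.96  0.13  1.01 -1.5 ]
go cm [-0.98 -2.34 -8.81]
t 36.95 pos [486.   31.7 207.9] yaw 85.4 F [-0.4  0.2 -0.5] w 0.7 q [-0.01  0.18  1.98  0.14  0.98 -1.58]
go cm [-1.   -2.92 -6.79]
```

```bash
sed -i "s/^o=observe(); .*/o=observe(); M=R.from_rotvec(o['ee_rot']).as_matrix(); z=M[:,2]; print('tilt',(M[:2,1]).round(3))/" st.py; python3 st.py 476 2.5 140
```

```text
tilt [0.015 0.114]
t 36.95 pos [486.   31.7 207.9] yaw 85.4 F [-0.4  0.2 -0.5] w 0.7 q [-0.01  0.18  1.98  0.14  0.98 -1.58]
go cm [-1.   -2.92 -6.79]
```

```bash
python3 - <<'E'
from meas import *
c=dict(np.load('/tmp/top.npz')); c['pixels']=cv2.cvtColor(cv2.imread('pics/t6.png'),cv2.COLOR_BGR2RGB)
for n,x,y,r in(('bl',648,27,35.5),('br',641,-53,35.5),('sr',561,-45.5,27.5),('sl',567,35,27.5)):
    print(n,'grip',circ(c,x,y,85,13,1.5)[0].round(1),'rim',[ (z,circ(c,x,y,z,r,w)[0].round(1)) for z in(59,) for w in(1.5,2.5)])
c['pixels']=cv2.cvtColor(cv2.imread('pics/top0.png'),cv2.COLOR_BGR2RGB)
for n,(x,y) in LIDS.items(): print(n,'grip',circ(c,x,y,42,13,1.5)[0].round(1),'rim',[circ(c,x,y,16,35.5 if 'b' in n else 27.5,w)[0].round(1) for w in(1.5,2.5)])
a=cv2.imread('pics/s7.png')[180:265,290:420]; cv2.imwrite('pics/s7z.png',cv2.resize(a,None,fx=6,fy=6,interpolation=cv2.INTER_CUBIC))
E
```

```text
bl grip [648.9  26.4] rim [(59, array([648.9,  26.7])), (59, array([649.1,  26.5]))]
br grip [642.6 -52.5] rim [(59, array([643. , -53.1])), (59, array([642.8, -53.2]))]
sr grip [563.7 -45.6] rim [(59, array([563.7, -45.4])), (59, array([564.1, -45.6]))]
sl grip [566.8  35.9] rim [(59, array([566.1,  36.4])), (59, array([565.4,  35.9]))]
big1 grip [655.3 279.8] rim [array([655.2, 279.8]), array([655.3, 280.1])]
big2 grip [ 498.4 -358.9] rim [array([ 499. , -359.1]), array([ 499.1, -359.2])]
sm1 grip [ 587.4 -256.2] rim [array([ 587.9, -256.6]), array([ 587.8, -256.1])]
sm2 grip [ 439.8 -255.1] rim [array([ 439.8, -255.1]), array([ 439.6, -255.2])]
```

View pics/s7z.png

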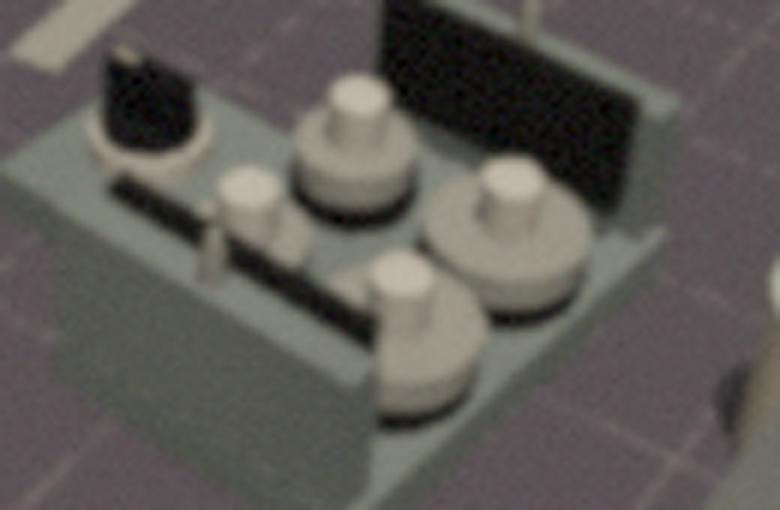

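```bash
python3 -m handwheel '[{"dx":-1,"dy":-2.9,"dz":0,"spin":0},{"dx":0,"dy":0,"dz":-2.5,"spin":0},{"dx":0,"dy":0,"dz":-2.5,"spin":0},{"dx":0,"dy":0,"dz":0,"spin":0}]' >/dev/null; python3 st.py 476 2.5 75
```

```text
tilt [0.017 0.114]
t 37.35 pos [477.4   5.2 159.2] yaw 85.1 F [0.3 0.5 0.6] w 0.701 q [-0.07  0.24  2.04  0.15  0.87 -1.65]
go cm [-0.14 -0.27 -8.42]
```

```bash
python3 -m handwheel '[{"dx":-0.1,"dy":-0.3,"dz":-2,"spin":0},{"dx":0,"dy":0,"dz":-2,"spin":0},{"dx":0,"dy":0,"dz":-0.5,"spin":0},{"dx":0,"dy":0,"dz":0,"spin":0}]' >/dev/null; python3 st.py 476 2.5 75;python3 - <<'E'
from meas import *
c=snap('scene','s14.png')
cv2.imwrite('pics/s14c.png',cv2.resize(cv2.imread('pics/s14.png')[100:260,250:430],None,fx=4,fy=4,interpolation=cv2.INTER_CUBIC)[:600])
E
```

```text
tilt [0.022 0.114]
t 37.75 pos [479.3   3.5 117.8] yaw 84.9 F [ 0.1 -0.5  0.4] w 0.699 q [-0.07  0.3   2.06  0.17  0.77 -1.68]
go cm [-0.33 -0.1  -4.28]
```

View pics/s14c.png

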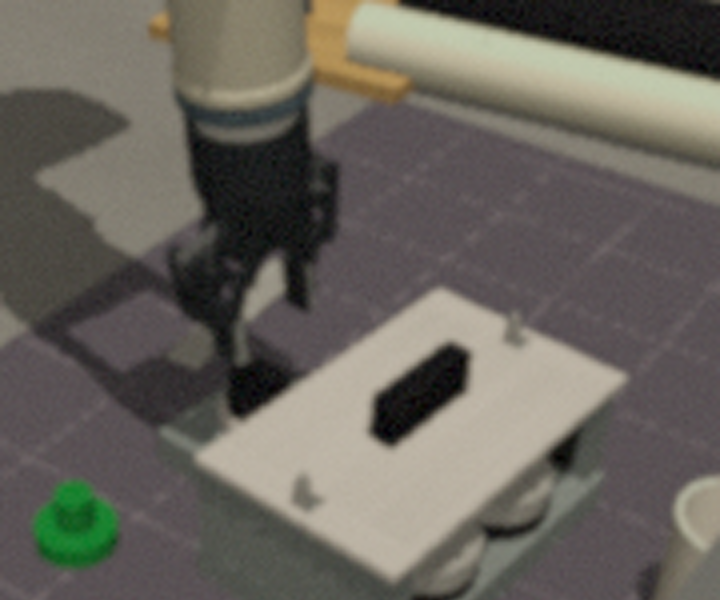

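```bash
python3 -m handwheel '[{"dx":-0.4,"dy":-0.1,"dz":-1,"spin":0.4},{"dx":0,"dy":0,"dz":-1.5,"spin":0},{"dx":0,"dy":0,"dz":0,"spin":0}]' >/dev/null; python3 st.py 476 2.5 75
```

```text
tilt [0.026 0.114]
t 38.1 pos [477.    2.6  94.8] yaw 85.4 F [-0.7 -0.3 -0.1] w 0.701 q [-0.08  0.34  2.09  0.18  0.71 -1.7 ]
go cm [-0.1  -0.01 -1.98]
```

```bash
python3 -m handwheel '[{"dx":-0.1,"dy":0,"dz":-0.8,"spin":0},{"dx":0,"dy":0,"dz":-0.8,"spin":0},{"dx":0,"dy":0,"dz":-0.2,"spin":0},{"dx":0,"dy":0,"dz":0,"spin":0}]' >/dev/null; python3 st.py 476 2.5 75
```

```text
tilt [0.027 0.114]
t 38.5 pos [476.4   2.6  76.7] yaw 85.4 F [ 0.6 -1.  -0.8] w 0.702 q [-0.08  0.37  2.1   0.19  0.66 -1.72]
go cm [-0.04 -0.01 -0.17]
```

```bash
python3 -m handwheel '[{"dx":0,"dy":0,"dz":-0.2,"spin":-0.4},{"dx":0,"dy":0,"dz":0,"spin":0},{"dx":0,"dy":0,"dz":0,"spin":0},{"dx":0,"dy":0,"dz":0,"spin":0},{"dx":0,"dy":0,"dz":0,"spin":0},{"dx":0,"dy":0,"dz":0,"spin":0}]' 1 30 >/dev/null; python3 st.py 476 2.5 75
```

```text
tilt [0.029 0.11 ]
t 39.1 pos [4.765e+02 4.000e-01 7.490e+01] yaw 85.1 F [ 0.6  2.2 -2.1] w 0.17 q [-0.08  0.37  2.1   0.19  0.66 -1.71]
go cm [-0.05  0.21  0.01]
```

```bash
python3 -m handwheel '[{"dx":0,"dy":0,"dz":0,"spin":-8},{"dx":0,"dy":0,"dz":0,"spin":-8}]' >/dev/null; python3 st.py 476 2.5 75; python3 -m handwheel '[{"dx":0,"dy":0,"dz":0,"spin":-8},{"dx":0,"dy":0,"dz":0,"spin":-8}]' >/dev/null; python3 st.py 476 2.5 75
```

```text
tilt [0.058 0.098]
t 39.3 pos [476.3   0.5  74.8] yaw 68.7 F [-0.9 -0.9 -0.1] w 0.173 q [-0.07  0.36  2.12  0.18  0.62 -1.41]
go cm [-0.03  0.2   0.02]
tilt [0.083 0.078]
t 39.5 pos [476.1   0.6  74.9] yaw 52.1 F [-0.4 -0.4 -2. ] w 0.171 q [-0.06  0.35  2.14  0.15  0.58 -1.09]
go cm [-0.01  0.19  0.01]
```

```bash
python3 -m handwheel '[{"dx":0,"dy":0,"dz":0,"spin":-8},{"dx":0,"dy":0,"dz":0,"spin":-5},{"dx":0,"dy":0,"dz":0,"spin":0}]' >/dev/null; python3 st.py 476 2.5 75; python3 -m handwheel '[{"dx":0,"dy":0,"dz":0,"spin":0},{"dx":0,"dy":0,"dz":0,"spin":0},{"dx":0,"dy":0,"dz":0,"spin":0}]' 0.4 >/dev/null; python3 st.py; python3 -m handwheel '[{"dx":0,"dy":0,"dz":2,"spin":0},{"dx":0,"dy":0,"dz":3,"spin":0},{"dx":-1,"dy":0,"dz":4,"spin":0},{"dx":-1,"dy":-4,"dz":3,"spin":0},{"dx":0,"dy":-4.5,"dz":0,"spin":0},{"dx":0,"dy":-4.5,"dz":0,"spin":0},{"dx":0,"dy":-4.5,"dz":0,"spin":0},{"dx":0,"dy":-4.5,"dz":0,"spin":0},{"dx":0,"dy":-2,"dz":0,"spin":0},{"dx":0,"dy":0,"dz":0,"spin":0}]' >/dev/null; python3 st.py
python3 - <<'E'
from meas import *
c=snap('scene','s15.png')
cv2.imwrite('pics/s15c.png',cv2.resize(cv2.imread('pics/s15.png')[140:260,270:430],None,fx=4,fy=4,interpolation=cv2.INTER_CUBIC))
c=snap('top','t11.png'); W=world(c)
cv2.imwrite('pics/t11c.png',cv2.resize(cv2.imread('pics/t11.png')[120:240,240:380],None,fx=4,fy=4,interpolation=cv2.INTER_CUBIC))
m=(W[...,2]>95)&(W[...,2]<113)&(abs(W[...,0]-604)<65)&(abs(W[...,1]+9)<110)
P=W[m]; A=np.c_[P[:,:2],np.ones(len(P))]; k=np.linalg.lstsq(A,P[:,2],rcond=None)[0]
print('tilt',k[:2],'z at ctr',k@[604,-9,1])
m=(W[...,2]>76)&(W[...,2]<84)&(np.hypot(W[...,0]-475,W[...,1])<60); Q=W[m]; print('knob',Q.mean(0),cv2.minAreaRect(Q[:,:2].astype(np.float32)))
d=Q[:,:2]-Q[:,:2].mean(0); w,v=np.linalg.eigh(d.T@d); print('bar dir deg',np.degrees(np.arctan2(v[1,1],v[0,1])))
E
```

```text
tilt [0.099 0.056]
t 39.8 pos [475.8   0.8  74.9] yaw 38.4 F [ 1.1 -3.2 -4.4] w 0.175 q [-0.04  0.35  2.15  0.11  0.55 -0.81]
go cm [0.02 0.17 0.01]
tilt [0.099 0.057]
t 40.1 pos [476.2   1.1  75.3] yaw 38.8 F [-0.3  0.2 -0.1] w 0.599 q [-0.04  0.35  2.15  0.12  0.55 -0.81]
tilt [0.105 0.055]
t 41.1 pos [ 455.5 -246.8  202.4] yaw 39.7 F [ 0.9  0.4 -0.2] w 0.601 q [-0.56  0.21  1.95  0.13  0.93 -1.33]
tilt [ 5.65030753e-04 -2.73477310e-05] z at ctr 105.68889447323973
knob [475.62759426   3.01787896  78.76934431] ((475.58990478515625, 3.0918655395507812), (12.874728202819824, 45.08478546142578), 24.952617645263672)
bar dir deg 115.17208794377719
```

View pics/t11c.png

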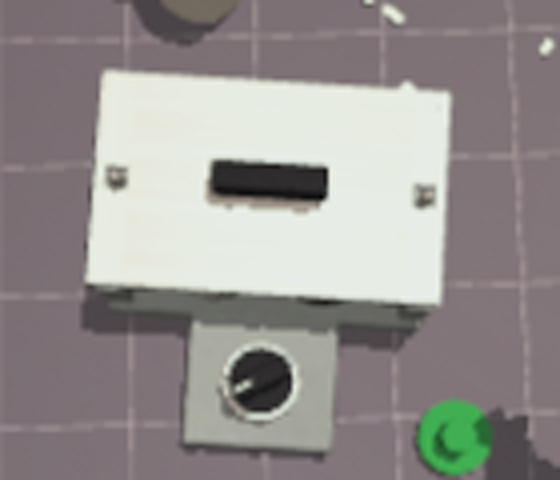

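View pics/s15c.png

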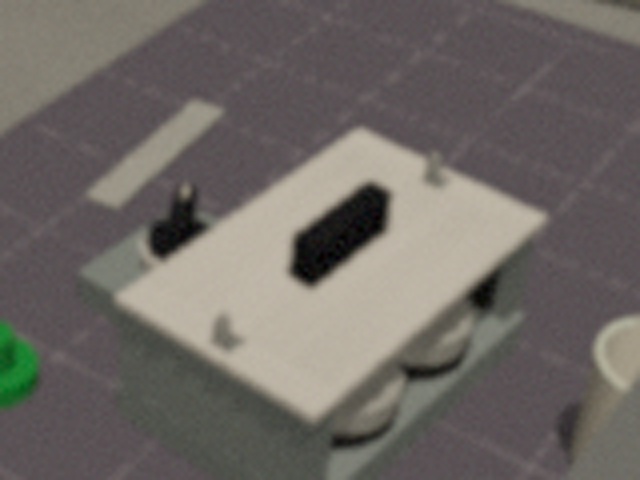

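The knob bar has turned about 60° clockwise, so it snapped past the detent. The cover is level, with its top at 105.7 mm. I'll hand in the job.

```bash
python3 -m handwheel '[{"dx":0,"dy":0,"dz":0,"spin":0},{"dx":0,"dy":0,"dz":0,"spin":0},{"dx":0,"dy":0,"dz":0,"spin":0}]' >/dev/null; python3 -c "
from workcell import *
print(close_job())"; python3 st.py
```

```text
the job is handed in; nothing more can be done
None
the job is handed in; nothing more can be done
```

The station is closed up and I handed the job in at about 41 s. All four lids were present. I pressed each one home on a pot of its own size, pressed the cover onto its pins, and turned the lock knob clockwise past its detent.

**Lids:**
- Each lid was pressed to a hard stop of 45–68 N.
- Grip tops read about 84–84.4 mm, against 85 mm expected when home.
- In the last picture before the cover went on, they looked level and stood within about 4 mm of their pot centres.
- They are now under the cover, so I could not measure them again at the end.

**Cover:** its top is at 105.7 mm, which puts the underside at about 99.7 mm. It is level and both pins show through the holes.

**Lock:** the bar stands about 60° (1.04 rad) clockwise from where it began, against a 1.1 rad stop. The gripper had let go and was clear.

**Disagreements:**
- **Tool tilt:** the tool drifted to about 0.11–0.14 rad off vertical during the run. I noticed this only before the knob. The lids and cover still checked level, and the knob turned normally.
- **Measurements:** the two cameras and the depth-based and edge-based fits differed by 2–5 mm. I used the top camera's edge fits, which agreed with the gripped lids to about 1 mm.
- **Bystanders:** I checked these only by eye in the pictures, and none appeared to move.

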